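# Seat a trailer hub's castle nut and fit its split pin

## Robot

A 7-joint arm with a two-finger parallel gripper is mounted at the origin on the work surface. World frame = base frame: x ahead of the robot, y to its left, z up, the work surface at z = 0. Lengths are in m, angles in rad, forces in N, time in s.
With the tool pointing down it reaches from about 0.425 to 0.925 m from the base axis. Payload 6.8 kg.
Tool frame: the origin (TCP) lies at the very end of the fingers, on their centre line; the grasp point (between the pads) lies 19 mm behind it; z points along the fingers, y is the line along which they close (so a half turn about z gives the same grasp; the last joint's range is limited). The gripper opens to 85 mm and grips with 20 to 120 N. Pads are 22 mm wide; open, the fingers measure 114 mm over their backs; the gripper's body (76 mm by 85 mm) begins 54 mm behind the grasp point. The pads swing forward as they close: fully open they stand 13 mm farther back than shut.
Start: joints at [1.155, 0.477, 0.022, 1.555, -0.011, 1.109, -0.083], TCP at [0.205, -0.643, 0.231] pointing down, gripper open.
Joint ranges: [-2.96, 2.96], [-0.34, 2.1], [-1.41, 1.46], [0.24, 2.44], [-1.37, 4.51], [0.17, 1.92], [-2.96, 2.96]. Speed limits (rad/s): [2.39, 2.39, 3.14, 3.14, 3.14, 3.14, 3.14].

## Interface

Orientations are given as a rotation vector (axis times angle).
In Python, from bench import monitor, optics, r gives the robot as it stands.
- The arm moves only by the shell command python3 -m crank 'ROWS' [OPENING] [FORCE]. ROWS is JSON, a list of rows, each a list of 2 entries, a list of its own where there are three numbers: the shift along the tool's x, y, z in cm, then the turn, a rotation vector about the tool's x, y, z in rad. A call has 1 to 5 rows; each row shifts and turns the commanded pose from where the row before left it, along the tool's axes as they then stand; what a row does not reach is not made up. A row lasts 1/10 s, in which the tool goes at most 50 mm and 8.59 degrees, less where a joint would pass 70% of its speed; a pose out of reach is approached as far as the arm can. A call is refused whole if a number of a shift passes 5 or a number of a turn 0.15, either way. A call with a gripper value outside its range is refused whole. OPENING is the finger opening in cm, from 0 to 8.54, set as the call begins (- or left out, the last holds). The fingers move at their own pace and stop on an object; FORCE is the grip in N (left out, the last holds). Time passes only in rows, so rows that do not move let the fingers close. It gives the time, the measured TCP pose, the force, the opening and the grip force at its end, in the units of the state.
- monitor.get_obs(): the state, without advancing time (a new reading comes with each control period).
- optics.grab_frame(name): name is "side" or "top" or "wrist"; returns (picture, depth): 384x512x3 uint8, red, green, blue; 384x512 float32, m along the optical axis (not along the pixel's ray), 0 where there is no reading.
- optics.camera_model(name): a dict with "vertical_fov" (degrees; the focal length in pixels is half the picture's height over the tangent of half this angle, whatever the lens; pixels are square), "cx", "cy" (the principal point, pixels), "D" ([k1, k2, p1, p2, k3] as OpenCV has them; the pictures are not rectified), "R" (3x3) and "t" (3): a world point X has camera coordinates R X + t; the wrist camera has in their place "hand_eye" (4x4, takes a point from camera to tool coordinates, whose origin is the TCP and whose axes are the flange's). Camera axes: x right, y down, z forward; pixel columns grow to the right and rows downward; lengths in m; the calibration is good to about 2 mm. A picture is of the moment at which its call begins: read the wrist's pose just before it. camera_model takes no time and is no camera call.
- r.hand_in(): hands the job in; it is judged then, once.
The state is a dict: "clock": time; "joints": joint angles; "qvel": joint speeds; "tau": joint torques, N m; "tcp_pos": TCP position; "orientation": TCP orientation; "contact_force": force on the tool from outside, world axes, zero at the start; "moment": the same for the moment, N m; "grip_width": finger opening in m; "gripper_force": force on a finger pad.
Only numpy, scipy, OpenCV 4.12 (cv2) and the standard library are available. Lean on these libraries where they do the work, as an engineer would, in place of code of your own. Each camera call takes 0.05 s, during which the arm holds its last target. There are 200 camera calls.

## Task

Run the castle nut of the trailer hub in the vice down its thread (clockwise) until it stops against the washer, then back it off to the first position where its slots line up with the cross hole of the axle. Then take the long split pin from the blue tray and push it fully home through the nut and the axle, its eye up against the crown of the nut and its legs sticking out on the other side; leave it there and let go. Do not shift or tip any of the other things on the bench, nor the short split pin, which does not reach through.

Things in the scene. Friction and masses are not known exactly. Their poses are not given: they have to be found in the camera images.
- hub: machine vice fixed on the bench with a stub axle held upright in it and a wheel hub on the axle; all rigid. Origin on the axle's axis at bench height, z up. Vice 190 mm along x by 156 mm along y with its lugs, jaws to 68 mm high; its screw and 90 mm T bar reach to x = -124 mm
- washer (a point): centre of the top of the washer under the nut, 122 mm above the bench, 56 mm in diameter; below it the hub's boss, 66 mm in diameter, to 118 mm up. The hub's flange is 132 mm in diameter, its top 95 mm up; five wheel studs 12 mm thick stand on it on a 52 mm radius, tops 119 mm up
- hole (a point): centre of the cross hole in the axle's threaded end, on its axis, 152.5 mm above the bench. The hole is 9 mm wide and high and runs right through along the hub's y axis. The threaded end is 30 mm in diameter, its top 166 mm above the bench; a dark groove across that top runs the same way as the hole
- nut (a joint): angle of the castle nut on its right-hand thread, rad: 0 = hard against the washer (a stop), positive = unscrewed, counter-clockwise seen from above; 3.5 mm a turn. It starts a little over one whole turn up and stays where left (0.08 N m to turn). Its slots line up with the cross hole at 0.50, the first position back from the stop, and every 1.047 rad further
- nut_top (a point): middle of the top of the nut, 35 mm above its underside, 157 mm above the bench when down. Hexagon 46 mm across flats, 53 mm across corners, 24 mm high; on it a crown 43 mm in diameter, 11 mm high, with six open slots 9 mm wide, one over the middle of each flat. A flat faces along the hub's x turned (0.024 + joint nut) rad about z, the others every 60 degrees
- tray: blue open parts tray fixed on the bench, 97 mm (x) by 132 mm (y) by 32 mm high, walls and floor 3 mm, 2 by 3 compartments; origin under its centre. A split pin leans in each of the two outer compartments of the +x row (y about +42 and -42 mm): eye down inside against the middle wall, legs out over the +x wall, pointing to the tray's +x and up at 36 degrees
- pin: the long split pin, steel, 32 g: round shank 6 mm thick, 70 mm long, tip rounded; flat eye 18 mm long, 18 mm wide (straight sides for 12 mm), 6 mm thick. Origin on the axis where shank and eye meet; x points to the tip, z is across the eye's flat. It starts leaning in the tray, eye down in the compartment, 38 mm of the shank out over the wall
- pin_mid (a point): point on the long pin's axis 20 mm from its origin towards the tip; it lies at the centre of the cross hole when the pin is home. The pin may go in from either end of the hole
- short_pin: the short split pin, like the long one but with a 38 mm shank, leaning in the other outer compartment; leave it alone. Same origin and axes as the long pin
- oil: yellow oil bottle 62 by 95 mm, 250 mm tall, with a black cap, beside the hub near one end of the hole. Origin under its centre; leave alone
- grease: grease tin with red lid, 79 mm in diameter, 65 mm tall, beside the hub near the other end of the hole. Origin under its centre; leave alone
- spray: black spray can 65 mm in diameter, 212 mm tall. Origin under its centre; leave alone
- carton: red bearing carton 85 by 85 mm, 45 mm tall. Origin under its centre; leave alone
- cap: pressed steel hub dust cap 63 mm in diameter, 30 mm tall. Origin under its centre; leave alone
- spanner: steel spanner 200 mm long, 38 mm wide, 8 mm thick, lying along its x axis. Origin under its middle; leave alone
- driver: screwdriver with orange handle, 200 mm long, 26 mm thick, lying along its x axis. Origin under its middle; leave alone. Not listed, always there: cartons at the back (x over 0.80 m, 150 mm high), a tool case at the back left (x over 0.67, y over 0.22, 145 mm high), a toolbox on the left (y over 0.54, 200 mm high), a bench grinder on the right (y under -0.47, 230 mm high)

How it is judged:
By the outcome, as a careful person would: the job done as asked, in the order asked, and still so for the second after the job is handed in, with the robot touching nothing.
It also fails if it takes over 72 s, if anything falls off the work surface, if the arm or the gripper's body presses on something with over 40 N, if the wrist force passes 120 N, or if a joint passes its speed limit or range.

## Working session

There is one attempt and no reset: what is moved stays moved. The work goes in short steps, Python scripts to look and compute and a shell command to move; the robot and the scene stay as the last step left them, time stands still between calls to the robot, and variables do not carry over. Pictures are saved under pics/ and viewed, at most 10 in all, crops included, and the job is handed in when it is done.

```bash
ls; mkdir -p pics
python3 - <<'E'
from bench import monitor, optics, r
import cv2,json,numpy as np
o=monitor.get_obs();print(o)
for n in("side","top"):
    p,d=optics.grab_frame(n);cv2.imwrite(f"pics/{n}0.png",p[:,:,::-1]);np.savez(f"{n}0.npz",p=p,d=d)
    print(n,optics.camera_model(n))
print(optics.camera_model("wrist"))
a=cv2.imread("pics/side0.png");b=cv2.imread("pics/top0.png")
E
```

```text
pics
{'clock': 0.0, 'joints': array([ 1.15489081,  0.47782451,  0.02230128,  1.55645639, -0.01151603,
        1.10933087, -0.08310838]), 'qvel': array([ 0.00023604, -0.00080131, -0.00031515, -0.00014844,  0.0017003 ,
       -0.00049107, -0.00170156]), 'tau': array([ 3.35877839e-04, -5.96450329e+01,  1.60794508e+00, -2.81191635e+01,
        1.24578891e-02,  9.35326709e-03,  2.81398917e-05]), 'tcp_pos': array([ 0.20433079, -0.64269179,  0.23030654]), 'orientation': array([-3.10262270e+00, -4.81372141e-01,  6.25221903e-04]), 'contact_force': array([0.15832135, 0.0102092 , 0.64469836]), 'moment': array([ 0.02901802, -0.00644621,  0.00209966]), 'gripper_force': 0.0, 'grip_width': 0.08527951031049552}
side {'vertical_fov': 49.646743998750985, 'cx': 250.10627299214292, 'cy': 188.13866737767623, 'D': array([-0.06985576,  0.        ,  0.        ,  0.        ,  0.        ]), 'R': array([[-0.99987845, -0.01553271, -0.00135184],
       [-0.00896891,  0.64393271, -0.76502955],
       [ 0.01275347, -0.76492444, -0.64399375]]), 't': array([0.55324572, 0.09433606, 1.11902812])}
top {'vertical_fov': 
[... 170 characters left out ...]
03109, -0.9996862 ,  0.007071  ],
       [-0.97043333, -0.02502595, -0.24006843],
       [ 0.24017005, -0.00109283, -0.97073022]]), 't': array([0.01589555, 0.59793607, 1.06499525])}
{'vertical_fov': 60.59665764806516, 'cx': 264.802489453306, 'cy': 189.41295154390724, 'D': array([-0.09237416,  0.        ,  0.        ,  0.        ,  0.        ]), 'hand_eye': array([[ 1.95156887e-04, -9.59911658e-01, -2.80302641e-01,
         7.19547921e-02],
       [ 9.99999959e-01,  2.46612246e-04, -1.48300747e-04,
         4.32687702e-04],
       [ 2.11481680e-04, -2.80302601e-01,  9.59911666e-01,
        -1.43149509e-01],
       [ 0.00000000e+00,  0.00000000e+00,  0.00000000e+00,
         1.00000000e+00]])}
```

View pics/top0.png

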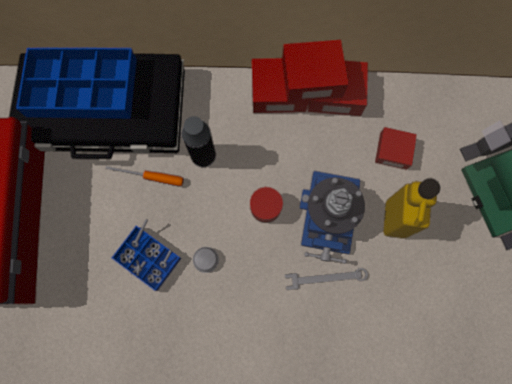

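View pics/side0.png

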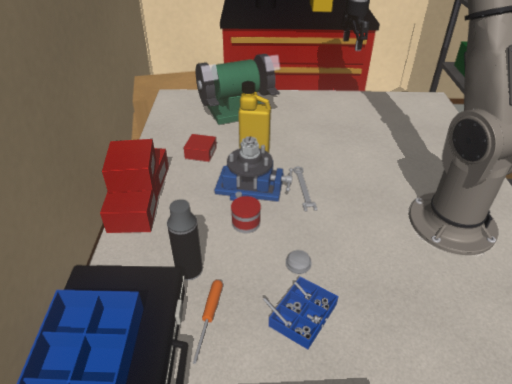

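Top view: hub at about (338,203), grease (266,204), oil (408,210), tray (146,258) with two pins sticking out toward the upper right (tips near (145,221), (170,226)), dust cap (205,259). The side view agrees: the tray is near (304,311) and the longer pin's tip is at about (265,297).

```bash
cat > h.py <<'E'
from bench import monitor, optics, r
import cv2,numpy as np
from scipy.spatial.transform import Rotation as Ro
def K(c,sh=384):
    f=sh/2/np.tan(np.radians(c["vertical_fov"])/2);return np.array([[f,0,c["cx"]],[0,f,c["cy"]],[0,0,1]])
def pose(o=None):
    o=o or monitor.get_obs();T=np.eye(4);T[:3,:3]=Ro.from_rotvec(o["orientation"]).as_matrix();T[:3,3]=o["tcp_pos"];return T
def extr(n,T=None):
    c=optics.camera_model(n)
    if n=="wrist": M=np.linalg.inv(T@c["hand_eye"]);return c,M[:3,:3],M[:3,3]
    return c,np.array(c["R"]),np.array(c["t"])
def cloud(n,d,T=None):
    c,R,t=extr(n,T);v,u=np.mgrid[:384,:512]
    p=cv2.undistortPoints(np.stack([u,v],-1).reshape(-1,1,2).astype(float),K(c),np.array(c["D"])).reshape(384,512,2)
    X=np.dstack([p*d[...,None],d])
    W=(X-t)@R;W[d==0]=np.nan;return W
def rayz(n,uv,z,T=None):
    "points where pixel rays meet height z"
    c,R,t=extr(n,T);p=cv2.undistortPoints(np.array(uv,float).reshape(-1,1,2),K(c),np.array(c["D"])).reshape(-1,2)
    D=np.c_[p,np.ones(len(p))]@R;C=-R.T@t;return C+D*((z-C[2])/D[:,2])[:,None]
def proj(n,X,T=None):
    c,R,t=extr(n,T);return cv2.projectPoints(np.array(X,float).reshape(-1,3),cv2.Rodrigues(R)[0],t,K(c),np.array(c["D"]))[0].reshape(-1,2)
E
python3 - <<'E'
from h import *
z=np.load("top0.npz");W=cloud("top",z["d"]);p=z["p"].astype(int)
x,y,h=W[...,0],W[...,1],W[...,2]
print("bench z",np.nanmedian(h[300:,200:]))
def box(c0,c1,r0,r1,z0,z1,m=True):
    s=np.zeros(h.shape,bool);s[r0:r1,c0:c1]=True;s&=(h>z0)&(h<z1)&m;return s
blue=(p[...,2]>p[...,0]*1.6+20)
hubcol=box(300,370,165,240,.145,.185);P=W[hubcol];print("nut top",len(P),np.nanmedian(P,0),P.min(0),P.max(0))
s=box(300,370,165,250,.02,.09,blue);q=W[s][:,:2];print("vice",cv2.minAreaRect(q.astype(np.float32)))
s=box(300,370,165,250,.088,.105);q=W[s];print("flange",cv2.minEnclosingCircle(q[:,:2].astype(np.float32)),len(q))
s=box(105,190,215,295,.012,.05,blue);q=W[s];print("tray",cv2.minAreaRect(q[:,:2].astype(np.float32)),q[:,2].max())
print("grease",cv2.minEnclosingCircle(W[box(240,290,180,230,.055,.08)][:,:2].astype(np.float32)))
print("oil",cv2.minAreaRect(W[box(375,445,170,245,.05,.3)][:,:2].astype(np.float32)), np.nanmax(h[box(375,445,170,245,.05,.3)]))
print("cap",cv2.minEnclosingCircle(W[box(190,222,243,276,.02,.04)][:,:2].astype(np.float32)))
print("spray",cv2.minEnclosingCircle(W[box(180,220,110,170,.18,.24)][:,:2].astype(np.float32)))
a=cv2.resize(z["p"][200:300,95:230,::-1],None,fx=4,fy=4,interpolation=cv2.INTER_CUBIC);b=cv2.resize(z["p"][165:275,290:380,::-1],None,fx=4,fy=4,interpolation=cv2.INTER_CUBIC)
a=a[:400];b=cv2.resize(b,(240*4//4*90*4//360,293))if 0 else b
H=max(a.shape[0],b.shape[0]);im=np.zeros((H,a.shape[1]+b.shape[1],3),np.uint8);im[:a.shape[0],:a.shape[1]]=a;im[:b.shape[0],a.shape[1]:]=b
im=cv2.resize(im,(800,int(H*800/im.shape[1])));print(im.shape,800/(a.shape[1]+b.shape[1])*4);cv2.imwrite("pics/crop0.png",im)
E
```

```text
bench z -0.000999670967797084
nut top 385 [ 0.55709758 -0.14817462  0.15976522] [ 0.53546233 -0.17531938  0.14507812] [ 0.58519157 -0.12580185  0.16956849]
vice ((0.5582708120346069, -0.1493007391691208), (0.11249581724405289, 0.1832982450723648), 80.7999496459961)
flange ((0.5595612525939941, -0.15129172801971436), 0.06743482500314713) 1671
tray ((0.4343745708465576, 0.2912932336330414), (0.13193166255950928, 0.09534207731485367), 56.18532943725586) 0.03754740191388383
grease ((0.5681232213973999, 0.008318317122757435), 0.04008191451430321)
oil ((0.545741856098175, -0.3124532103538513), (0.06333212554454803, 0.09503606706857681), 83.81687927246094) 0.254308668021905
cap ((0.4356566071510315, 0.15038420259952545), 0.02888306975364685)
spray ((0.6974669694900513, 0.168234184384346), 0.023966625332832336)
(391, 800, 3) 3.5555555555555554
```

View pics/crop0.png

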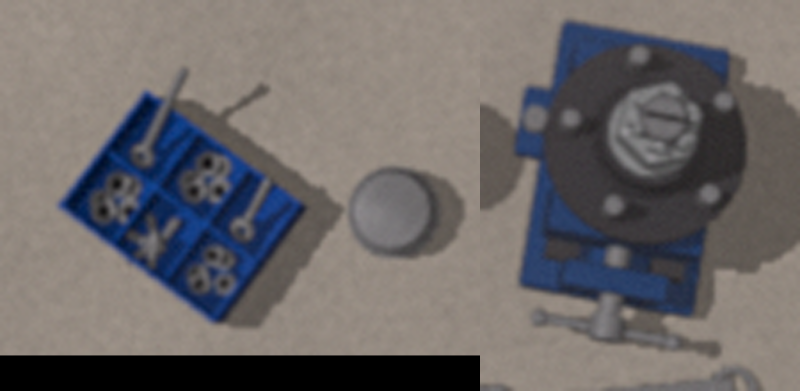

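Crop: the long pin is the upper-left one, eye near crop (143,155) and tip near (185,70). The short pin is at (245,225). The vice screw is at lower left, so hub yaw is about -9°, and the axle groove is visible at (665,132). I'll move above the hub now and look with the wrist camera.

```bash
python3 -m crank '[[[0,0,-5],[0,0,0]],[[0,0,-5],[0,0,0]],[[3.74,-2.79,0],[0,0,0]],[[3.74,-2.79,0],[0,0,0]],[[3.74,-2.79,0],[0,0,0]]]'
python3 -m crank '[[[3.74,-2.79,0],[0,0,0]],[[3.74,-2.79,0],[0,0,0]],[[3.74,-2.79,0],[0,0,0]],[[3.74,-2.79,0],[0,0,0]],[[3.74,-2.79,0],[0,0,0]]]'
python3 -m crank '[[[3.74,-2.79,0],[0,0,0]],[[3.74,-2.79,0],[0,0,0]],[[3.74,-2.79,0],[0,0,0]],[[3.74,-2.79,0],[0,0,0]],[[3.74,-2.79,0],[0,0,0]]]'
python3 -m crank '[[[0,0,0],[0,0,0]]]'
python3 - <<'E'
from h import *
o=monitor.get_obs();T=pose(o);print(o["joints"],"\n",T)
p,d=optics.grab_frame("wrist");np.savez("w1.npz",p=p,d=d,T=T);cv2.imwrite("pics/w1.png",p[:,:,::-1])
W=cloud("wrist",d,T)
u0,v0=proj("wrist",[[.5585,-.150,.16]],T)[0];print(u0,v0)
x,y,h=W[...,0],W[...,1],W[...,2]
s=(h>.163)&(h<.171)&(np.hypot(x-.558,y+.15)<.04);print("axle top",W[s].mean(0),s.sum(),cv2.minEnclosingCircle(W[s][:,:2].astype(np.float32)))
s=(h>.085)&(h<.105)&(np.hypot(x-.558,y+.15)<.09);print("flange",cv2.minEnclosingCircle(W[s][:,:2].astype(np.float32)),np.median(h[s]))
s=(h>.112)&(h<.126)&(np.abs(np.hypot(x-.558,y+.15)-.052)<.012)
n,l,st,c=cv2.connectedComponentsWithStats(s.astype(np.uint8))
for i in range(1,n):
    if st[i,4]>15: print("stud",np.median(W[l==i],0),st[i,4])
E
```

```text
clock: 0.6
tcp_pos: [0.2867, -0.5281, 0.3312]
orientation: [-3.105, -0.48, -0.0]
contact_force: [1.5, 0.1, 0.6]
grip_width: 0.0855
gripper_force: 0.0
clock: 1.1
tcp_pos: [0.4226, -0.3381, 0.3311]
orientation: [-3.104, -0.481, 0.001]
contact_force: [1.6, -1.5, -0.8]
grip_width: 0.0857
gripper_force: 0.0
clock: 1.6
tcp_pos: [0.5585, -0.1488, 0.3311]
orientation: [-3.105, -0.481, 0.001]
contact_force: [0.5, 0.5, 0.7]
grip_width: 0.0856
gripper_force: 0.0
clock: 1.7
tcp_pos: [0.5609, -0.1423, 0.3308]
orientation: [-3.098, -0.498, -0.002]
contact_force: [-1.0, 0.3, -0.6]
grip_width: 0.0855
gripper_force: 0.0
[ 0.39929709  0.26020767 -0.31574943  1.64767125  0.07994739  1.24652091
 -1.1838796 ] 
 [[ 9.49584932e-01  3.13508663e-01  8.80018079e-04  5.60907437e-01]
 [ 3.13502634e-01 -9.49578297e-01  4.14194209e-03 -1.42272486e-01]
 [ 2.13418080e-03 -3.65723781e-03 -9.99991035e-01  3.30827137e-01]
 [ 0.00000000e+00  0.00000000e+00  0.00000000e+00  1.00000000e+00]]
271.74179501819236 175.11138552000986
axle top [ 0.56013575 -0.15204191  0.16612739] 716 ((0.5613583326339722, -0.1536845564842224), 0.0173458494246006)
flange ((0.5595117211341858, -0.15209628641605377), 0.06634286046028137) 0.0956305153713882
stud [ 0.61134632 -0.14447838  0.11928168] 101
stud [ 0.56929886 -0.10118704  0.11923996] 101
stud [ 0.58261736 -0.1982724   0.11905928] 102
stud [ 0.51511548 -0.12746889  0.11930361] 94
stud [ 0.52288101 -0.18763191  0.11934589] 89
```

View pics/w1.png

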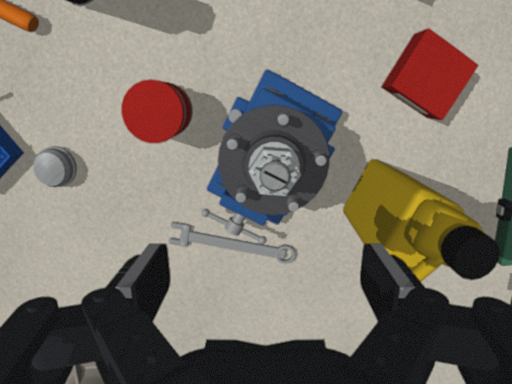

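Wrist view: nut at about (275,172), groove running from (264,172) to (290,183), grease (155,110), oil (415,215). Next I'll get the groove angle and nut flats from this frame.

Run:
```python
from h import *
z=np.load("w1.npz");T=z["T"];p=z["p"];W=cloud("wrist",z["d"],T)
x,y,h=W[...,0],W[...,1],W[...,2];c=np.array([.5602,-.1518])
g=cv2.cvtColor(p,cv2.COLOR_RGB2GRAY).astype(float)
# groove: dark pixels within 12mm of axis on the top plane
v,u=np.mgrid[:384,:512];uv=np.c_[u[150:205,245:310].ravel(),v[150:205,245:310].ravel()]
P=rayz("wrist",uv,.166,T)[:,:2]-c;gg=g[150:205,245:310].ravel();m=np.hypot(*P.T)<.0135
th=np.percentile(gg[m],12);D=P[m&(gg<=th)];C=np.cov(D.T);w,V=np.linalg.eigh(C);a=np.arctan2(V[1,1],V[0,1])
print("groove angle deg",np.degrees(a)%180,w,D.mean(0),m.sum())
B=(p[...,2]>p[...,0]*1.5+20)&(h>.0)&(np.hypot(x-.56,y+.15)<.13)
for z0,z1 in((.055,.075),(.005,.03)):
    q=W[B&(h>z0)&(h<z1)];print("blue",z0,len(q),cv2.minAreaRect(q[:,:2].astype(np.float32)))
s=(h>.142)&(h<.156)&(np.hypot(x-c[0],y-c[1])<.035);q=W[s][:,:2];print("hex",len(q),np.median(h[s]),q.mean(0)-c)
hull=cv2.convexHull(((q-c)*1000).astype(np.float32));A=[]
for t in np.radians(np.arange(0,60,2)):
    A.append(sum((hull[:,0]@[np.cos(t+k*np.pi/3),np.sin(t+k*np.pi/3)]).max()**2 for k in range(6)))
print("flat normal deg mod60 ~",2*int(np.argmin(A)),np.sqrt(np.array(A)/6).round(1))
a=cv2.resize(p[145:210,235:320,::-1],None,fx=7,fy=7,interpolation=cv2.INTER_CUBIC);cv2.imwrite("pics/w1c.png",a)
```

```text
groove angle deg 84.01903278269333 [1.16139629e-05 4.80119503e-05] [-8.24619388e-05 -1.59344004e-03] 596
blue 0.055 794 ((0.5639286637306213, -0.1522681713104248), (0.10284122079610825, 0.13335640728473663), 80.61229705810547)
blue 0.005 1975 ((0.5602596402168274, -0.15222573280334473), (0.15305623412132263, 0.1859685778617859), 80.63753509521484)
hex 704 0.15024975816345143 [0.00446651 0.00201311]
flat normal deg mod60 ~ 14 [25.3 25.  24.7 24.4 24.1 23.8 23.4 23.2 23.4 23.7 24.1 24.4 24.7 25.
 25.3 25.5 25.7 25.8 26.  26.1 26.1 26.2 26.2 26.2 26.1 26.1 26.  25.9
 25.7 25.5]
```

View pics/w1c.png

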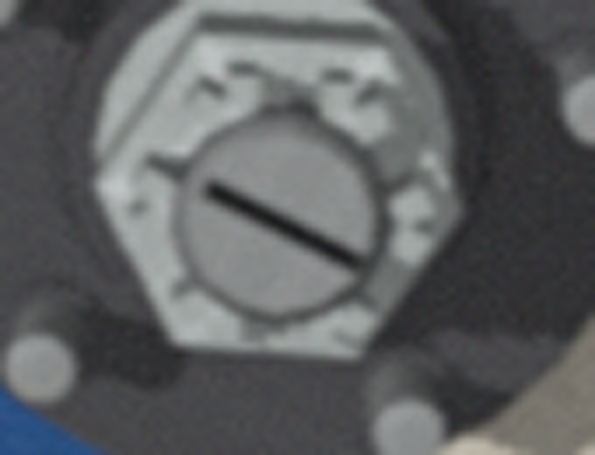

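Groove in the crop runs (210,187) to (360,265), which gives world 80.8°. The vice gives 80.6°, so hub yaw is -9.3°. The nut flats are at about 14° mod 60. Unwinding the wrist counter-clockwise about 206° leaves room for a long clockwise turn on the flats.

```bash
R='' 
python3 -m crank '[[[0,0,0],[0,0,-0.15]],[[0,0,0],[0,0,-0.15]],[[0,0,0],[0,0,-0.15]],[[0,0,0],[0,0,-0.15]],[[0,0,0],[0,0,-0.15]]]' >/dev/null
python3 -m crank '[[[0,0,0],[0,0,-0.15]],[[0,0,0],[0,0,-0.15]],[[0,0,0],[0,0,-0.15]],[[0,0,0],[0,0,-0.15]],[[0,0,0],[0,0,-0.15]]]' >/dev/null
python3 -m crank '[[[0,0,0],[0,0,-0.15]],[[0,0,0],[0,0,-0.15]],[[0,0,0],[0,0,-0.15]],[[0,0,0],[0,0,-0.15]],[[0,0,0],[0,0,-0.15]]]' >/dev/null
python3 -m crank '[[[0,0,0],[0,0,-0.15]],[[0,0,0],[0,0,-0.15]],[[0,0,0],[0,0,-0.15]],[[0,0,0],[0,0,-0.15]],[[0,0,0],[0,0,-0.15]]]' >/dev/null
python3 -m crank '[[[0,0,0],[0,0,-0.15]],[[0,0,0],[0,0,-0.15]],[[0,0,0],[0,0,-0.15]],[[0,0,0],[0,0,-0.15]],[[0,0,0],[0,0,0]]]'
cat >> h.py <<'E'
def ang(a): return np.degrees(np.arctan2(a[1],a[0]))
def show(P=None,yang=None):
    "state; tool-frame shift in cm to world P; turn about tool z so that tool y lies at yang (mod 180)"
    o=monitor.get_obs();T=pose(o);print("t",o["clock"],"tcp",T[:3,3].round(4),"z",T[:3,2].round(3),"yang",ang(T[:2,1]).round(2),"j",o["joints"].round(2),"F",o["contact_force"].round(1),"M",o["moment"].round(2),"w",round(o["grip_width"],4),"gf",round(float(o["gripper_force"]),1))
    if P is not None: print("shift cm",((np.array(P)-T[:3,3])@T[:3,:3]*100).round(2))
    if yang is not None: print("turn z rad",round(np.radians((ang(T[:2,1])-yang+90)%180-90),3))
    return T
E
python3 -c "
from h import *
show([.5602,-.1518,.205],134.2)"
```

```text
clock: 4.25
tcp_pos: [0.5571, -0.1521, 0.3307]
orientation: [1.172, -2.913, -0.0]
contact_force: [0.0, -1.1, 0.3]
grip_width: 0.0854
gripper_force: 0.0
t 4.25 tcp [ 0.5571 -0.1521  0.3307] z [-0.001 -0.    -1.   ] yang 133.85 j [ 0.84  0.36 -0.89  1.62  0.29  1.3   2.24] F [ 0.  -1.1  0.3] M [-0.01 -0.03 -0.03] w 0.0854 gf 0.0
shift cm [-0.26 -0.2  12.57]
turn z rad -0.006
```

```bash
python3 - <<'E'
from h import *
T=show();p,d=optics.grab_frame("wrist");W=cloud("wrist",d,T);np.savez("w2.npz",p=p,d=d,T=T)
x,y,h=W[...,0],W[...,1],W[...,2];S=[]
s=(h>.112)&(h<.126)&(np.abs(np.hypot(x-.560,y+.152)-.052)<.012)
n,l,st,c=cv2.connectedComponentsWithStats(s.astype(np.uint8))
for i in range(1,n):
    if st[i,4]>30: S.append(np.median(W[l==i],0))
S=np.array(S);print(len(S),S.mean(0))
s=(h>.163)&(h<.171)&(np.hypot(x-.56,y+.152)<.015);print("axle top z",np.median(h[s]))
for z in((.1575,.1635),):
    s=(h>z[0])&(h<z[1])&(np.hypot(x-.56,y+.152)<.024)&(np.hypot(x-.56,y+.152)>.017);print("crown",np.median(h[s]),s.sum())
E
python3 -m crank '[[[-0.3,-0.2,4],[0,0,0]],[[0,0,4.5],[0,0,0]],[[0,0,4],[0,0,0]],[[0,0,0],[0,0,0]]]'
```

```text
t 4.25 tcp [ 0.5571 -0.1521  0.3307] z [-0.001 -0.    -1.   ] yang 133.85 j [ 0.84  0.36 -0.89  1.62  0.29  1.3   2.24] F [ 0.  -1.1  0.3] M [-0.01 -0.03 -0.03] w 0.0854 gf 0.0
5 [ 0.55921305 -0.15319087  0.11923183]
axle top z 0.16633211701037362
crown 0.16112365848905805 251
clock: 4.7
tcp_pos: [0.5574, -0.1505, 0.201]
orientation: [1.165, -2.908, -0.008]
contact_force: [-0.1, -0.1, -0.8]
grip_width: 0.0853
gripper_force: 0.0
```

```bash
python3 -m crank '[[[0,0,0],[0,0,0]]]' >/dev/null; python3 -c "
from h import *
show([.5597,-.1525,.129],134.2)"
```

```text
t 4.8 tcp [ 0.5615 -0.15    0.2069] z [-0.001  0.    -1.   ] yang 133.76 j [ 0.79  0.48 -0.84  1.77  0.4   1.08  2.15] F [0.7 0.5 1. ] M [-0.02 -0.01 -0.03] w 0.0851 gf 0.0
shift cm [ 0.3  -0.06  7.79]
turn z rad -0.008
```

```bash
python3 -m crank '[[[0.2,0,4],[0,0,0]],[[0.1,0,3.8],[0,0,0]],[[0,0,0],[0,0,0]],[[0,0,0],[0,0,0]]]' >/dev/null; python3 -c "
from h import *
show([.5597,-.1525,.129],134.2)"; python3 -m crank '[[[0,0,0],[0,0,0]]]'>/dev/null; python3 -c "
from h import *
show([.5597,-.1525,.129],134.2)"
```

```text
t 5.2 tcp [ 0.5609 -0.1519  0.1307] z [ 0.002 -0.    -1.   ] yang 133.84 j [ 0.75  0.56 -0.79  1.84  0.48  0.94  2.08] F [-0.6  0.   0.5] M [ 0.   -0.07 -0.01] w 0.0853 gf 0.0
shift cm [0.13 0.04 0.17]
turn z rad -0.006
t 5.3 tcp [ 0.5617 -0.1518  0.1316] z [ 0.005 -0.001 -1.   ] yang 133.87 j [ 0.75  0.56 -0.79  1.84  0.49  0.94  2.08] F [ 0.9 -0.4  0.7] M [ 0.01 -0.02  0.03] w 0.0857 gf 0.0
shift cm [0.19 0.09 0.26]
turn z rad -0.006
```

```bash
python3 -m crank '[[[0.15,0.05,0.2],[0,0,0]],[[0,0,0],[0,0,0]],[[0,0,0],[0,0,0]],[[0,0,0],[0,0,0]],[[0,0,0],[0,0,0]]]' 3.5 50; python3 -m crank '[[[0,0,0],[0,0,0]],[[0,0,0],[0,0,0]],[[0,0,0],[0,0,0]],[[0,0,0],[0,0,0]],[[0,0,0],[0,0,0]]]'>/dev/null; python3 -c "
from h import *
show([.5597,-.1525,.129],134.2)"
```

```text
clock: 5.8
tcp_pos: [0.5584, -0.1528, 0.1273]
orientation: [-1.174, 2.914, -0.002]
contact_force: [-1.6, -0.6, 5.3]
grip_width: 0.045
gripper_force: 50.6
t 6.3 tcp [ 0.5584 -0.1528  0.1273] z [ 0.001 -0.001 -1.   ] yang 133.88 j [ 0.75  0.56 -0.79  1.84  0.49  0.94  2.08] F [-2.4 -0.8  6.2] M [-0.07  0.35  0.04] w 0.0452 gf 50.6
shift cm [-0.12 -0.07 -0.17]
turn z rad -0.005
```

```bash
for i in 1; do python3 -m crank '[[[0,0,0.008],[0,0,0.14]],[[0,0,0.008],[0,0,0.14]],[[0,0,0.008],[0,0,0.14]],[[0,0,0.008],[0,0,0.14]],[[0,0,0.008],[0,0,0.14]]]'>/dev/null; done; python3 -c "
from h import *
show()"; python3 -m crank '[[[0,0,0.008],[0,0,0.14]],[[0,0,0.008],[0,0,0.14]],[[0,0,0.008],[0,0,0.14]],[[0,0,0.008],[0,0,0.14]],[[0,0,0.008],[0,0,0.14]]]'>/dev/null; python3 -c "
from h import *
show()"
```

```text
t 6.8 tcp [ 0.5582 -0.1524  0.1269] z [ 0.001 -0.001 -1.   ] yang 93.47 j [ 0.64  0.52 -0.62  1.85  0.38  0.89  1.46] F [-3.5  0.8  5.4] M [0.03 0.5  0.1 ] w 0.0451 gf 50.8
t 7.3 tcp [ 0.5583 -0.152   0.1265] z [ 0.001 -0.    -1.   ] yang 53.39 j [ 0.52  0.48 -0.46  1.86  0.28  0.86  0.85] F [-0.8  0.7  4.9] M [0.15 0.39 0.08] w 0.045 gf 50.7
```

```bash
S='python3 -c "from h import *;show()"'
python3 -m crank '[[[0,0,0.008],[0,0,0.14]],[[0,0,0.008],[0,0,0.14]],[[0,0,0.008],[0,0,0.14]],[[0,0,0.008],[0,0,0.14]],[[0,0,0.008],[0,0,0.14]]]'>/dev/null; eval $S
python3 -m crank '[[[0,0,0.008],[0,0,0.14]],[[0,0,0.008],[0,0,0.14]],[[0,0,0.008],[0,0,0.14]],[[0,0,0.008],[0,0,0.14]],[[0,0,0.008],[0,0,0.14]]]'>/dev/null; eval $S
python3 -m crank '[[[0,0,0.008],[0,0,0.14]],[[0,0,0.008],[0,0,0.14]],[[0,0,0.008],[0,0,0.14]],[[0,0,0.008],[0,0,0.14]],[[0,0,0.008],[0,0,0.14]]]'>/dev/null; eval $S
python3 -m crank '[[[0,0,0.008],[0,0,0.14]],[[0,0,0.008],[0,0,0.14]],[[0,0,0.008],[0,0,0.14]],[[0,0,0.008],[0,0,0.14]],[[0,0,0.008],[0,0,0.14]]]'>/dev/null; eval $S
python3 -m crank '[[[0,0,0.008],[0,0,0.14]],[[0,0,0.008],[0,0,0.14]],[[0,0,0.008],[0,0,0.14]],[[0,0,0.008],[0,0,0.14]]]'>/dev/null; eval $S
```

```text
t 7.8 tcp [ 0.5586 -0.1518  0.1261] z [ 0.001  0.    -1.   ] yang 13.3 j [ 0.39  0.46 -0.3   1.87  0.18  0.84  0.23] F [-0.9  1.8  5.4] M [0.18 0.31 0.15] w 0.0451 gf 50.6
t 8.3 tcp [ 0.559  -0.1518  0.1258] z [ 0.002  0.    -1.   ] yang -26.8 j [ 0.27  0.45 -0.14  1.88  0.08  0.82 -0.38] F [1.1 0.2 3.8] M [0.16 0.08 0.13] w 0.045 gf 50.5
t 8.8 tcp [ 0.5593 -0.1521  0.1254] z [ 0.003  0.    -1.   ] yang -66.92 j [ 0.14  0.44  0.02  1.89 -0.01  0.81 -1.  ] F [ 1.2 -0.1  3.1] M [-0.01 -0.19  0.1 ] w 0.0452 gf 50.5
t 9.3 tcp [ 0.5593 -0.1526  0.125 ] z [ 0.003 -0.    -1.   ] yang -107.03 j [ 0.01  0.45  0.19  1.9  -0.11  0.81 -1.61] F [ 1.  -2.1  3.1] M [-0.2  -0.14  0.1 ] w 0.045 gf 50.5
t 9.7 tcp [ 0.5592 -0.1528  0.1247] z [ 0.003 -0.001 -1.   ] yang -139.13 j [-0.09  0.46  0.33  1.9  -0.2   0.81 -2.09] F [ 0.9 -1.1  3.9] M [-0.32  0.01  0.06] w 0.0447 gf 50.6
```

```bash
S='python3 -c "from h import *;show()"'
python3 -m crank '[[[0,0,0],[0,0,0]],[[0,0,0],[0,0,0]],[[0,0,0],[0,0,0]],[[0,0,-0.3],[0,0,0]]]' 6.8 >/dev/null; eval $S
python3 -m crank '[[[0,0,0],[0,0,-0.15]],[[0,0,0],[0,0,-0.15]],[[0,0,0],[0,0,-0.15]],[[0,0,0],[0,0,-0.15]],[[0,0,0],[0,0,-0.15]]]' >/dev/null
python3 -m crank '[[[0,0,0],[0,0,-0.15]],[[0,0,0],[0,0,-0.15]],[[0,0,0],[0,0,-0.15]],[[0,0,0],[0,0,-0.15]],[[0,0,0],[0,0,-0.15]]]' >/dev/null
python3 -m crank '[[[0,0,0],[0,0,-0.15]],[[0,0,0],[0,0,-0.15]],[[0,0,0],[0,0,-0.15]],[[0,0,0],[0,0,-0.15]],[[0,0,0],[0,0,-0.15]]]' >/dev/null
python3 -m crank '[[[0,0,0],[0,0,-0.15]],[[0,0,0],[0,0,-0.15]],[[0,0,0],[0,0,-0.15]],[[0,0,0],[0,0,-0.15]],[[0,0,0],[0,0,-0.15]]]' >/dev/null
python3 -m crank '[[[0,0,0],[0,0,-0.145]],[[0,0,0],[0,0,0]],[[0,0,0],[0,0,0]]]' >/dev/null; python3 -c "
from h import *
show([.5589,-.1523,.1255],-139.1)"
```

```text
t 10.1 tcp [ 0.5575 -0.1522  0.1263] z [-0.001  0.    -1.   ] yang -138.73 j [-0.09  0.46  0.33  1.9  -0.2   0.81 -2.08] F [ 0.5  0.1 -0.2] M [ 0.   -0.01  0.03] w 0.0676 gf 0.0
t 12.4 tcp [ 0.5579 -0.1528  0.1267] z [ 0.  0. -1.] yang 41.15 j [ 0.48  0.47 -0.41  1.86  0.24  0.86  0.66] F [0.4 0.7 0.5] M [-0.04  0.03 -0.06] w 0.0681 gf 0.0
shift cm [-0.03  0.11  0.12]
turn z rad 0.004
```

```bash
S='python3 -c "from h import *;show()"'
python3 -m crank '[[[0,0.05,0],[0,0,0]],[[0,0,0],[0,0,0]],[[0,0,0],[0,0,0]],[[0,0,0],[0,0,0]],[[0,0,0],[0,0,0]]]' 3.5 60 >/dev/null; eval $S
python3 -m crank '[[[0,0,0.008],[0,0,0.14]],[[0,0,0.008],[0,0,0.14]],[[0,0,0.008],[0,0,0.14]],[[0,0,0.008],[0,0,0.14]],[[0,0,0.008],[0,0,0.14]]]'>/dev/null; eval $S
python3 -m crank '[[[0,0,0.008],[0,0,0.14]],[[0,0,0.008],[0,0,0.14]],[[0,0,0.008],[0,0,0.14]],[[0,0,0.008],[0,0,0.14]],[[0,0,0.008],[0,0,0.14]]]'>/dev/null; eval $S
python3 -m crank '[[[0,0,0.005],[0,0,0.1]],[[0,0,0.005],[0,0,0.1]],[[0,0,0.005],[0,0,0.1]]]'>/dev/null; eval $S
```

```text
t 12.9 tcp [ 0.5585 -0.152   0.127 ] z [ 0. -0. -1.] yang 41.34 j [ 0.48  0.47 -0.41  1.86  0.25  0.86  0.67] F [-1.   0.   4.9] M [ 0.15  0.41 -0.15] w 0.0451 gf 61.5
t 13.4 tcp [ 0.5588 -0.1519  0.1267] z [ 0.001 -0.    -1.   ] yang 0.94 j [ 0.35  0.45 -0.25  1.87  0.15  0.83  0.04] F [-0.7  0.6  3.4] M [0.09 0.2  0.13] w 0.0447 gf 61.4
t 13.9 tcp [ 0.5591 -0.152   0.1263] z [ 0.002 -0.    -1.   ] yang -39.16 j [ 0.23  0.44 -0.09  1.88  0.05  0.82 -0.57] F [ 0.7 -0.3  2.7] M [ 0.06 -0.05  0.14] w 0.0449 gf 61.3
t 14.2 tcp [ 0.5592 -0.1521  0.1261] z [ 0.002 -0.    -1.   ] yang -56.26 j [ 0.17  0.44 -0.02  1.88  0.01  0.81 -0.83] F [1.2 0.7 3.3] M [-0.06 -0.08  0.09] w 0.0447 gf 61.2
```

```bash
S='python3 -c "from h import *;show()"'
python3 -m crank '[[[0,0,0.002],[0,0,0.04]],[[0,0,0.002],[0,0,0.04]],[[0,0,0.002],[0,0,0.04]],[[0,0,0.002],[0,0,0.04]]]'>/dev/null; eval $S
python3 -m crank '[[[0,0,0.001],[0,0,0.02]],[[0,0,0.001],[0,0,0.02]],[[0,0,0.001],[0,0,0.02]]]'>/dev/null; eval $S
python3 -m crank '[[[0,0,0.001],[0,0,0.02]],[[0,0,0.001],[0,0,0.02]],[[0,0,0.001],[0,0,0.02]]]'>/dev/null; eval $S
```

```text
t 14.6 tcp [ 0.5592 -0.1522  0.126 ] z [ 0.002 -0.001 -1.   ] yang -65.28 j [ 0.14  0.44  0.02  1.89 -0.01  0.81 -0.97] F [2.1 0.5 2.9] M [-0.11 -0.1   0.12] w 0.0447 gf 61.2
t 14.9 tcp [ 0.5592 -0.1522  0.126 ] z [ 0.002 -0.001 -1.   ] yang -68.57 j [ 0.13  0.44  0.03  1.89 -0.02  0.81 -1.02] F [ 2.2 -1.3  4.4] M [-0.26 -0.36  1.45] w 0.0447 gf 61.3
t 15.2 tcp [ 0.5601 -0.1518  0.1261] z [ 0.003 -0.001 -1.   ] yang -71.9 j [ 0.12  0.44  0.04  1.89 -0.03  0.81 -1.08] F [ 4.5 -3.5  1.7] M [-0.76 -1.09  2.66] w 0.0445 gf 72.7
```

```bash
S='python3 -c "from h import *;show(None,-39.3)"'
python3 -m crank '[[[0,0,-0.007],[0,0,-0.12]],[[0,0,-0.007],[0,0,-0.12]],[[0,0,-0.007],[0,0,-0.12]],[[0,0,-0.007],[0,0,-0.12]],[[0,0,0],[0,0,0]]]'>/dev/null; eval $S
```

```text
t 15.7 tcp [ 0.5597 -0.1513  0.1263] z [ 0.003  0.002 -1.   ] yang -44.67 j [ 0.21  0.44 -0.07  1.88  0.04  0.82 -0.66] F [6.2 1.5 3.7] M [ 0.48 -1.29  0.1 ] w 0.0448 gf 64.4
turn z rad -0.094
```

```bash
S='python3 -c "from h import *;show(None,-39.3)"'
python3 -m crank '[[[0,0,0],[0,0,-0.05]],[[0,0,0],[0,0,-0.045]],[[0,0,0],[0,0,0]]]'>/dev/null; eval $S
python3 -m crank '[[[0,0,0],[0,0,0]],[[0,0,0],[0,0,0]],[[0,0,0],[0,0,0]]]' 6 >/dev/null; eval $S
python3 -m crank '[[[0,0,0],[0,0,0]],[[0,0,0],[0,0,0]],[[0,0,0],[0,0,0]],[[0,0,0],[0,0,0]]]' 3.5 60 >/dev/null; eval $S
```

```text
t 16.0 tcp [ 0.5596 -0.1512  0.1263] z [ 0.003  0.002 -1.   ] yang -39.34 j [ 0.23  0.44 -0.09  1.88  0.05  0.82 -0.57] F [4.9 1.6 4. ] M [ 0.44 -1.18  0.08] w 0.045 gf 64.5
turn z rad -0.001
t 16.3 tcp [ 0.5568 -0.1523  0.1249] z [-0.003  0.001 -1.   ] yang -39.26 j [ 0.23  0.44 -0.09  1.88  0.05  0.82 -0.57] F [ 0.8 -0.3 -0.5] M [ 0.02  0.01 -0.02] w 0.0602 gf 0.0
turn z rad 0.001
t 16.7 tcp [ 0.5583 -0.1529  0.126 ] z [ 0.    -0.001 -1.   ] yang -39.19 j [ 0.23  0.44 -0.09  1.88  0.05  0.82 -0.57] F [-0.6 -2.6  1.5] M [-0.69 -0.03 -0.07] w 0.0447 gf 61.5
turn z rad 0.002
```

Now open, lift, and look at the alignment.

```bash
python3 -m crank '[[[0,0,0],[0,0,0]],[[0,0,0],[0,0,0]],[[0,0,0],[0,0,0]],[[0,0,-4],[0,0,0]],[[0,0,-5],[0,0,0]]]' 8 >/dev/null
python3 -m crank '[[[0,0,-5],[0,0,0]],[[0,0,0],[0,0,0]],[[0,0,0],[0,0,0]]]' >/dev/null
python3 - <<'E'
from h import *
T=show();p,d=optics.grab_frame("wrist");np.savez("w3.npz",p=p,d=d,T=T)
W=cloud("wrist",d,T);x,y,h=W[...,0],W[...,1],W[...,2]
c=np.array([.5592,-.1523]);s=(h>.146-.004)&(h<.156)&(np.hypot(x-c[0],y-c[1])<.035)
hull=cv2.convexHull(((W[s][:,:2]-W[s][:,:2].mean(0))*1000).astype(np.float32))
A=[sum((hull[:,0]@[np.cos(np.radians(t)+k*np.pi/3),np.sin(np.radians(t)+k*np.pi/3)]).max()**2 for k in range(6)) for t in range(0,60)]
print("flat",np.argmin(A))
# draw ideal slot/hole lines (hub y, +-4.5mm) at z .157
a=p[:,:,::-1].copy();u,v=proj("wrist",[[*c,.157]],T)[0].astype(int)
a=a[v-40:v+40,u-50:u+50];a=cv2.resize(a,None,fx=7,fy=7,interpolation=cv2.INTER_CUBIC);cv2.imwrite("pics/w3.png",a)
hy=np.array([np.sin(np.radians(9.3)),np.cos(np.radians(9.3)),0])
e=np.array([*c,.157]);print((proj("wrist",[e,e+.0215*hy,e-.0215*hy],T)-[u-50,v-40])*7)
E
```

```text
t 17.5 tcp [ 0.5589 -0.1519  0.267 ] z [ 0.003 -0.    -1.   ] yang -39.11 j [ 0.23  0.29 -0.09  1.75  0.03  1.1  -0.55] F [-0.3  0.2 -1.2] M [ 0.03  0.02 -0.01] w 0.0799 gf 0.0
flat 22
[[351.32447985 280.34972251]
 [256.03764016 120.43865174]
 [442.92976075 434.09303882]]
```

View pics/w3.png

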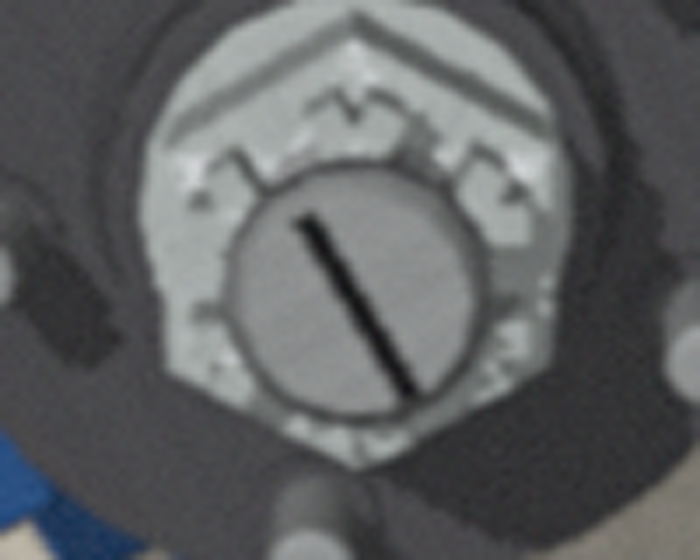

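The nut's corner axis is about 30° from the groove, (355,15)–(360,468) against (300,215)–(418,400). The slots therefore line up with the hole to about 1–2°. On to the tray.

```bash
python3 -m crank '[[[3.06,-3.25,0],[0,0,0]],[[3.06,-3.25,0],[0,0,0]],[[3.06,-3.25,0],[0,0,0]],[[3.06,-3.25,0],[0,0,0]],[[3.06,-3.25,0],[0,0,0]]]' >/dev/null
python3 -m crank '[[[3.06,-3.25,0],[0,0,0]],[[3.06,-3.25,0],[0,0,0]],[[3.06,-3.25,0],[0,0,0]],[[3.06,-3.25,0],[0,0,0]],[[3.06,-3.25,0],[0,0,0]]]' >/dev/null
python3 -m crank '[[[0,0,0],[0,0,-0.15]],[[0,0,0],[0,0,-0.15]],[[0,0,0],[0,0,-0.15]],[[0,0,0],[0,0,-0.15]],[[0,0,0],[0,0,-0.15]]]' >/dev/null
python3 -m crank '[[[0,0,0],[0,0,-0.15]],[[0,0,0],[0,0,-0.15]],[[0,0,0],[0,0,-0.15]],[[0,0,0],[0,0,-0.15]],[[0,0,0],[0,0,-0.15]]]' >/dev/null
python3 -m crank '[[[0,0,0],[0,0,-0.15]],[[0,0,0],[0,0,0]],[[0,0,0],[0,0,0]]]' >/dev/null
python3 - <<'E'
from h import *
T=show([.5056,.2942,.25],56.2);p,d=optics.grab_frame("wrist");np.savez("w4.npz",p=p,d=d,T=T);cv2.imwrite("pics/w4.png",cv2.resize(p[:,:,::-1],None,fx=1.5,fy=1.5))
W=cloud("wrist",d,T);x,y,h=W[...,0],W[...,1],W[...,2]
blue=(p[...,2]>p[...,0].astype(int)*1.6+20)
q=W[blue&(h>.025)&(h<.04)&(np.hypot(x-.434,y-.291)<.12)];print("tray",cv2.minAreaRect(q[:,:2].astype(np.float32)),len(q))
# pin points: non-blue above 40mm outside the tray
e=np.radians(-33.8);ex=np.array([np.cos(e),np.sin(e)]);ey=np.array([-ex[1],ex[0]])
L=np.dstack([(x-.4344)*ex[0]+(y-.2913)*ex[1],(x-.4344)*ey[0]+(y-.2913)*ey[1]])
s=(L[...,0]>.052)&(L[...,0]<.1)&(abs(L[...,1]-.042)<.03)&(h>.03)
Q=W[s];print(len(Q));m=np.median(Q,0);Q=Q[np.linalg.norm(Q-m,axis=1)<.05];u,sv,vt=np.linalg.svd(Q-Q.mean(0));a=vt[0]*np.sign(vt[0,2]);print("pin",Q.mean(0),"dir",a,"yaw",ang(a),"elev",np.degrees(np.arcsin(a[2])),"tip",(Q[np.argmax(Q@a)]))
E
```

```text
t 19.85 tcp [0.4987 0.2899 0.2643] z [-0.003 -0.001 -1.   ] yang 55.18 j [-0.14  0.35 -0.62  1.72  0.22  1.14  0.13] F [ 0.  -0.1 -0.1] M [0.   0.01 0.  ] w 0.0799 gf 0.0
shift cm [-0.32  0.75  1.43]
turn z rad -0.018
tray ((0.43464145064353943, 0.29040318727493286), (0.13096359372138977, 0.09647092968225479), 56.194095611572266) 1987
160
pin [0.51197785 0.29402397 0.05063643] dir [ 0.67042429 -0.44050274  0.59706667] yaw -33.306942251711966 elev 36.660100698257224 tip [0.52179324 0.28738309 0.05842684]
```

View pics/w4.png

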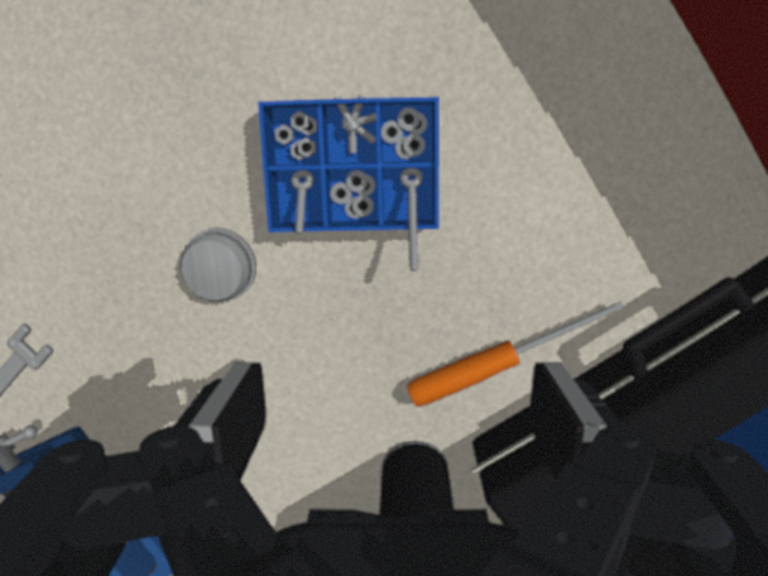

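Wrist view: the long pin runs (412,180) to (414,268) in the scaled picture, legs over the tray's near wall; the short pin is at (302,180). I'll tilt the tool 36° square to the pin.

```bash
python3 -m crank '[[[0,0,1],[0,-0.126,-0.018]],[[0,0,1],[0,-0.126,0]],[[0,0,1],[0,-0.126,0]],[[0,0,1],[0,-0.126,0]],[[0,0,1],[0,-0.126,0]]]' 4 >/dev/null
python3 -m crank '[[[0,0,0],[0,0,0]],[[0,0,0],[0,0,0]]]' >/dev/null
cat >> h.py <<'E'
def aim(P,R):
    "shift in cm and rotation vector (tool axes) to pose P,R"
    T=show(P);print("turn",Ro.from_matrix(T[:3,:3].T@R).as_rotvec().round(3))
def frame(x,z):
    x=np.array(x,float);z=np.array(z,float);x/=np.linalg.norm(x);z-=z@x*x;z/=np.linalg.norm(z);return np.c_[x,np.cross(z,x),z]
Rp=frame([-.672,.450,-.588],[.488,-.327,-.809])
E
python3 -c "
from h import *
aim([.4734,.3192,.1037],Rp)"
```

```text
t 20.6 tcp [0.509  0.2839 0.2177] z [ 0.488 -0.326 -0.81 ] yang 56.44 j [-0.56  0.36 -0.48  1.96  0.92  1.11 -0.57] F [0.7 0.1 0.2] M [0.33 0.5  0.04] w 0.0397 gf 0.0
shift cm [10.67  1.    6.35]
turn [ 0.001 -0.002  0.005]
```

```bash
python3 -m crank '[[[3.6,0.3,2.1],[0,0,0]],[[3.6,0.35,2.1],[0,0,0]],[[3.5,0.35,2.1],[0,0,0]],[[0,0,0],[0,0,0]],[[0,0,0],[0,0,0]]]'  >/dev/null
python3 - <<'E'
from h import *
aim([.5124,.2930,.039],Rp)
T=pose();p,d=optics.grab_frame("wrist");np.savez("w5.npz",p=p,d=d,T=T)
print(proj("wrist",[[.5090,.2953,.0447],[.5226,.286,.059]],T));cv2.imwrite("pics/w5.png",p[:,:,::-1])
E
```

```text
t 21.1 tcp [0.4754 0.3183 0.105 ] z [ 0.489 -0.328 -0.808] yang 56.25 j [-0.68  0.55 -0.46  2.02  1.06  1.06 -0.87] F [-0.8  0.2 -0.2] M [ 0.3   0.49 -0.03] w 0.0402 gf 0.0
shift cm [ 0.27 -0.04  7.97]
turn [-0.     0.001  0.002]
[[263.82967248 196.13087755]
 [263.57400401 226.51133088]]
```

View pics/w5.png

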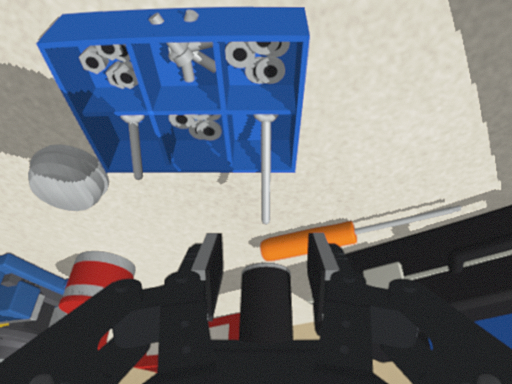

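The pin is centred between the fingers at column 266, with its tip at (266,222), as predicted. Advance and grip.

```bash
python3 -m crank '[[[0.25,0.1,3],[0,0,0]],[[0,0,3],[0,0,0]],[[0,0,2],[0,0,0]],[[0,0,0],[0,0,0]]]'  >/dev/null
python3 -c "
from h import *
aim([.5124,.2930,.039],Rp)"
python3 -m crank '[[[0,0,0],[0,0,0]],[[0,0,0],[0,0,0]],[[0,0,0],[0,0,0]],[[0,0,0],[0,0,0]],[[0,0,0],[0,0,0]]]' 0 40 >/dev/null
python3 -c "
from h import *
aim([.5124,.2930,.039],Rp)"
```

```text
t 21.55 tcp [0.5147 0.2917 0.0389] z [ 0.49  -0.331 -0.807] yang 56.08 j [-0.65  0.66 -0.39  2.03  1.2   0.96 -0.95] F [-0.6 -0.   0.1] M [0.27 0.55 0.03] w 0.0401 gf 0.0
shift cm [ 0.21 -0.02 -0.17]
turn [-0.002  0.003 -0.001]
t 22.05 tcp [0.5124 0.2959 0.0391] z [ 0.492 -0.325 -0.808] yang 56.48 j [-0.65  0.66 -0.4   2.03  1.2   0.96 -0.95] F [1.  2.1 4.4] M [0.28 0.07 0.09] w 0.0038 gf 39.4
shift cm [-0.12 -0.25  0.1 ]
turn [0.004 0.002 0.004]
```

```bash
python3 -m crank '[[[-1,0,-0.7],[0,0,0]],[[-2.5,0,-2],[0,0,0]],[[-2.5,0,-3],[0,0,0]],[[0,0,-4],[0,0,0]],[[0,0,0],[0,0,0]]]'  >/dev/null
python3 - <<'E'
from h import *
T=show();p,d=optics.grab_frame("wrist");np.savez("w6.npz",p=p,d=d,T=T);cv2.imwrite("pics/w6.png",p[:,:,::-1])
E
```

```text
t 22.55 tcp [0.5043 0.3037 0.1564] z [ 0.494 -0.319 -0.808] yang 56.63 j [-0.61  0.47 -0.47  1.99  1.01  1.07 -0.72] F [0.4 1.5 0.5] M [0.43 0.56 0.02] w 0.0035 gf 39.1
```

View pics/w6.png

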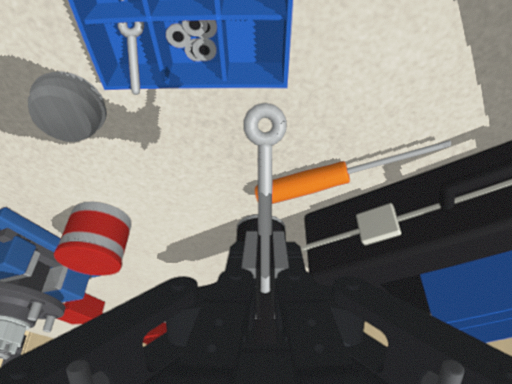

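The pin is held straight in the fingers: eye at (265,123), shank running down to (265,290), legs past the pads. Next I'll measure its pose in the tool frame from depth.

Run:
```python
from h import *
z=np.load("w6.npz");W=cloud("wrist",z["d"],np.eye(4));d=z["d"]
for r in(112,135,150,165,180,195,205,220,240,260,280,288):
    seg=W[r,258:273];m=np.nanargmin(np.where(np.isnan(seg[:,2]),9,d[r,258:273]));print(r,258+m,(seg[m]*1000).round(1))
E=W[100:146,244:288].reshape(-1,3);E=E[E[:,2]<.03];print("eye x range",E[:,0].min(),E[:,0].max(),"y",E[:,1].min(),E[:,1].max(),"n",len(E))
u,s,v=np.linalg.svd(E-E.mean(0));print("mean",E.mean(0),"normal",v[2])
```

```text
112 263 [ 63.5  -0.4 -10.7]
135 270 [ 54.4   2.4 -10.1]
150 261 [ 48.4  -1.2 -10.6]
165 265 [42.1  0.4 -9.9]
180 263 [35.6 -0.5 -9.8]
195 266 [29.1  0.8 -9.9]
205 261 [ 24.9  -1.3 -10.5]
220 267 [17.6  1.2 -9.5]
240 269 [ 10.4   2.1 -14.4]
260 259 [ 10.2  -1.9 -31.6]
280 272 [  5.7   2.9 -38.4]
288 270 [  1.7   2.2 -37.4]
eye x range 0.04988067134441994 0.06729855056047442 y -0.00823324575649867 0.008527952246542085 n 1343
mean [ 0.05863949  0.00010263 -0.00895618] normal [ 0.00542639 -0.00597133 -0.99996745]
```

```bash
python3 -m crank '[[[0,0,0],[0,0.126,0]],[[0,0,0],[0,0.126,0]],[[0,0,0],[0,0.126,0]],[[0,0,0],[0,0.126,0]],[[0,0,0],[0,0.126,0]]]'  >/dev/null
python3 -m crank '[[[0,0,0],[0,0,0.142]],[[0,0,0],[0,0,0.142]],[[0,0,0],[0,0,0.142]],[[0,0,0],[0,0,0.142]]]'  >/dev/null
python3 -m crank '[[[0,0,0],[0,0,0.142]],[[0,0,0],[0,0,0.142]],[[0,0,0],[0,0,0.142]],[[0,0,0],[0,0,0.142]],[[0,0,0],[0,0,0]]]'  >/dev/null
cat >> h.py <<'E'
Rd=frame([np.cos(np.radians(81.2)),np.sin(np.radians(81.2)),0],[0,0,-1])
E
python3 -c "
from h import *
aim([.525,.100,.05],Rd)"
```

```text
t 24.0 tcp [0.5044 0.2984 0.1504] z [-0.002 -0.003 -1.   ] yang -8.76 j [-0.33  0.45 -0.41  1.82  0.22  0.91 -0.99] F [0.3 1.  0. ] M [-0.02  0.02  0.07] w 0.0039 gf 39.2
shift cm [-19.26   5.07  10.1 ]
turn [-0.002  0.003  0.001]
```

```bash
python3 -m crank '[[[-4.8,1.25,0],[0,0,0]],[[-4.8,1.25,0],[0,0,0]],[[-4.8,1.25,1],[0,0,0]],[[-4.8,1.25,3],[0,0,0]],[[0,0,4],[0,0,0]]]'  >/dev/null
python3 -m crank '[[[0,0,2],[0,0,0]],[[0,0,0],[0,0,0]],[[0,0,0],[0,0,0]]]'  >/dev/null
python3 -c "
from h import *
aim([.525,.100,.004],Rd)"
```

```text
t 24.8 tcp [0.5243 0.1097 0.056 ] z [-0.002 -0.001 -1.   ] yang -8.52 j [-0.06  0.51 -0.33  2.    0.26  0.67 -0.71] F [ 0.8 -0.4 -0. ] M [-0.03 -0.03  0.04] w 0.0041 gf 39.2
shift cm [-0.94  0.22  5.2 ]
turn [-0.002  0.001  0.005]
```

```bash
S='python3 -c "from h import *;show()"'
python3 -m crank '[[[-0.4,0.1,2.2],[0,0,0]],[[-0.4,0.1,2.2],[0,0,0]],[[0,0,0.2],[0,0,0]],[[0,0,0],[0,0,0]]]'  >/dev/null; eval $S
python3 -m crank '[[[0,0,0.2],[0,0,0]],[[0,0,0],[0,0,0]]]'  >/dev/null; eval $S
python3 -m crank '[[[0,0,0.15],[0,0,0]],[[0,0,0],[0,0,0]]]'  >/dev/null; eval $S
```

```text
t 25.2 tcp [0.5258 0.1019 0.0111] z [ 0.    -0.001 -1.   ] yang -8.59 j [-0.07  0.58 -0.3   2.02  0.3   0.58 -0.73] F [-0.1  0.3 -0. ] M [-0.05  0.   -0.04] w 0.0036 gf 39.2
t 25.4 tcp [0.5261 0.102  0.0093] z [ 0.001 -0.    -1.   ] yang -8.62 j [-0.07  0.59 -0.3   2.02  0.31  0.57 -0.73] F [-1.   0.9  0.5] M [-0.06 -0.02 -0.04] w 0.0039 gf 39.2
t 25.6 tcp [0.5255 0.1016 0.007 ] z [-0.    -0.001 -1.   ] yang -8.64 j [-0.07  0.59 -0.3   2.02  0.31  0.57 -0.73] F [-0.3 -0.4 -0.9] M [-0.01  0.03 -0.04] w 0.0038 gf 39.2
```

```bash
S='python3 -c "from h import *;show()"'
python3 -m crank '[[[0,0,0.2],[0,0,0]],[[0,0,0.15],[0,0,0]],[[0,0,0],[0,0,0]]]'  >/dev/null; eval $S
python3 -m crank '[[[0,0,0],[0,0,0]],[[0,0,0],[0,0,0]],[[0,0,0],[0,0,0]],[[0,0,-3],[0,0,0]],[[2.5,0,-4],[0,0,0]]]' 2.5  >/dev/null
python3 -m crank '[[[3.5,0,-2],[0,0,0]],[[0,0,0],[0,0,0]],[[0,0,0],[0,0,0]]]' 4  >/dev/null
python3 - <<'E'
from h import *
T=show();p,d=optics.grab_frame("wrist");np.savez("w7.npz",p=p,d=d,T=T);cv2.imwrite("pics/w7.png",p[:,:,::-1])
W=cloud("wrist",d,T);h=W[...,2]
m=(np.hypot(W[...,0]-.53,W[...,1]-.13)<.075)
b=np.nanmedian(h[m]);s=(m&(h>b+.002)&(h<b+.012)).astype(np.uint8)
s=cv2.morphologyEx(s,cv2.MORPH_OPEN,np.ones((2,2)));n,l,st,c=cv2.connectedComponentsWithStats(s)
print("bench",b)
for i in np.argsort(-st[1:,4])[:4]+1:
    Q=W[l==i];print(st[i],Q.mean(0).round(4),Q.min(0).round(4),Q.max(0).round(4))
i=np.argmax(st[1:,4])+1;Q=W[l==i];u,sv,v=np.linalg.svd((Q-Q.mean(0))[:,:2]);a=v[0]*np.sign(v[0,1]);
t=(Q[:,:2]-Q.mean(0)[:2])@a;q=(Q[:,:2]-Q.mean(0)[:2])@[-a[1],a[0]]
print("dir",ang(a),"ends",Q.mean(0)[:2]+a*t.max(),Q.mean(0)[:2]+a*t.min(),"len",np.ptp(t))
for k in np.linspace(t.min(),t.max(),10)[:-1]:
    g=(t>=k)&(t<k+np.ptp(t)/9);print(round(k,3),q[g].min().round(4),q[g].max().round(4))
E
```

```text
t 25.9 tcp [0.5251 0.1014 0.0029] z [-0.001 -0.001 -1.   ] yang -8.65 j [-0.07  0.6  -0.29  2.03  0.31  0.56 -0.74] F [-0.3 -0.8 -0.8] M [-0.07 -0.01  0.02] w 0.0038 gf 39.2
t 26.7 tcp [0.5346 0.1619 0.0937] z [ 0.001 -0.    -1.   ] yang -8.55 j [-0.12  0.48 -0.36  1.93  0.24  0.76 -0.77] F [ 0.  -1.2 -0.4] M [ 0.01 -0.02  0.05] w 0.0401 gf 0.0
bench 0.15002624171929144
[ 391  297   74   85 2438] [nan nan nan] [nan nan nan] [nan nan nan]
[  70  298   72   84 2367] [nan nan nan] [nan nan nan] [nan nan nan]
[326 299  42   8 242] [nan nan nan] [nan nan nan] [nan nan nan]
[164 299  42   8 234] [0.5148 0.1798 0.158 ] [0.5068 0.1641 0.1356] [0.522  0.1829 0.1637]Traceback (most recent call last):
  File "<stdin>", line 10, in <module>
    u, s, vh = gufunc(a, signature=signature)
               ~~~~~~^^^^^^^^^^^^^^^^^^^^^^^^
    raise LinAlgError("SVD did not converge")
numpy.linalg.LinAlgError: SVD did not converge
```

Same frame, restricted to heights near the bench.

Run:
```python
from h import *
z=np.load("w7.npz");T=z["T"];W=cloud("wrist",z["d"],T);h=np.nan_to_num(W[...,2],nan=9)
m=(np.hypot(W[...,0]-.533,W[...,1]-.13)<.08)&(h<.03);b=np.median(h[m])
print("bench",b,m.sum())
s=(m&(h>b+.0025)&(h<b+.014)).astype(np.uint8)
n,l,st,c=cv2.connectedComponentsWithStats(s)
for i in np.argsort(-st[1:,4])[:3]+1: print(st[i],np.nanmean(W[l==i],0).round(4))
i=np.argmax(st[1:,4])+1;Q=W[l==i];c0=Q.mean(0)
a=np.linalg.svd((Q-c0)[:,:2],full_matrices=False)[2][0];a*=np.sign(a[1])
t=(Q[:,:2]-c0[:2])@a;q=(Q[:,:2]-c0[:2])@[-a[1],a[0]]
print("dir",ang(a),"eye end",c0[:2]+a*t.max(),"tip",c0[:2]+a*t.min(),"len",np.ptp(t))
for k in np.linspace(t.min(),t.max(),11)[:-1]:
    g=(t>=k)&(t<k+np.ptp(t)/10);print(round(t.max()-k,3),q[g].min().round(4),q[g].max().round(4),(np.median(h[l==i][g])-b).round(4))
```

```text
bench 0.0005815415660583693 26470
[ 252  185   24  104 1031] [0.5303 0.1343 0.0058]
[163 203  17  55 348] [0.4634 0.1482 0.0104]
dir 81.44704788971454 eye end [0.5355037  0.16869979] tip [0.5226506 0.083238 ] len 0.08642291060235677
0.086 -0.0028 0.0029 0.0053
0.078 -0.0028 0.0028 0.0052
0.069 -0.0028 0.0028 0.0054
0.06 -0.0028 0.0027 0.0055
0.052 -0.0027 0.0027 0.0053
0.043 -0.0027 0.0027 0.0054
0.035 -0.0027 0.0026 0.0055
0.026 -0.0027 0.0026 0.0052
0.017 -0.0086 0.0085 0.0055
0.009 -0.0086 0.0085 0.0053
```

```bash
python3 -c "
from h import *
aim([.5348,.1638,.004],Rd)"
python3 -m crank '[[[0.2,0,3],[0,0,0]],[[0,0,3],[0,0,0]],[[0,0,2],[0,0,0]],[[0,0,0.4],[0,0,0]],[[0,0,0],[0,0,0]]]' 3 >/dev/null;python3 -c "
from h import *
aim([.5348,.1638,.004],Rd)"
```

```text
t 26.75 tcp [0.534  0.1603 0.0928] z [-0.001 -0.002 -1.   ] yang -8.64 j [-0.12  0.48 -0.36  1.93  0.24  0.76 -0.77] F [ 0.5 -0.8 -0.2] M [-0.05  0.01  0.05] w 0.0404 gf 0.0
shift cm [0.37 0.03 8.88]
turn [-0.001  0.002  0.003]
t 27.25 tcp [0.5337 0.1615 0.0081] z [-0.003 -0.002 -1.   ] yang -8.71 j [-0.17  0.61 -0.3   1.97  0.31  0.61 -0.83] F [0.5 0.3 0.4] M [-0.01  0.01  0.01] w 0.0299 gf 0.0
shift cm [0.25 0.07 0.41]
turn [-0.003  0.003  0.002]
```

```bash
S='python3 -c "from h import *;show([.5348,.1638,.001])"'
python3 -m crank '[[[0.15,0.05,0.3],[0,0,0]],[[0,0,0],[0,0,0]],[[0,0,0],[0,0,0]]]' 2.3 >/dev/null; eval $S
python3 -m crank '[[[0,0,0.25],[0,0,0]],[[0,0,0],[0,0,0]]]' >/dev/null; eval $S
python3 -m crank '[[[0,0,0.15],[0,0,0]],[[0,0,0],[0,0,0]]]' >/dev/null; eval $S
```

```text
t 27.55 tcp [0.5359 0.1643 0.0069] z [ 0.001 -0.001 -1.   ] yang -8.66 j [-0.17  0.62 -0.3   1.96  0.31  0.6  -0.83] F [ 0.2 -0.2  1.2] M [-0.   -0.08 -0.03] w 0.0232 gf 0.0
shift cm [-0.07 -0.11  0.59]
t 27.75 tcp [0.5353 0.1641 0.0037] z [-0.001 -0.001 -1.   ] yang -8.66 j [-0.17  0.62 -0.3   1.97  0.31  0.6  -0.84] F [ 0.1  0.2 -0.3] M [ 0.01 -0.05 -0.  ] w 0.0228 gf 0.0
shift cm [-0.03 -0.05  0.27]
t 27.95 tcp [0.5352 0.1641 0.002 ] z [-0.001 -0.001 -1.   ] yang -8.66 j [-0.18  0.63 -0.3   1.97  0.32  0.6  -0.84] F [-0.1  0.2 -0.5] M [-0.    0.04  0.03] w 0.0228 gf 0.0
shift cm [-0.03 -0.04  0.1 ]
```

```bash
S='python3 -c "from h import *;show([.5348,.1638,.001])"'
python3 -m crank '[[[0,0,0.15],[0,0,0]],[[0,0,0],[0,0,0]]]' >/dev/null; eval $S
python3 -m crank '[[[0,0,0],[0,0,0]],[[0,0,0],[0,0,0]],[[0,0,0],[0,0,0]]]' 0.5 60 >/dev/null; eval $S
python3 -m crank '[[[0,0,-1],[0,0,0]],[[0,0,-4],[0,0,0]],[[0,0,-5],[0,0,0]],[[0,0,-5],[0,0,0]],[[0,0,0],[0,0,0]]]' >/dev/null; eval $S
python3 - <<'E'
from h import *
T=show();p,d=optics.grab_frame("wrist");np.savez("w8.npz",p=p,d=d,T=T);cv2.imwrite("pics/w8.png",p[:,:,::-1])
W=cloud("wrist",d,np.eye(4));m=(np.abs(W[...,1])<.012)&(W[...,2]>-.02)&(W[...,2]<.012)&(np.abs(W[...,0])<.1)
n,l,st,c=cv2.connectedComponentsWithStats(m.astype(np.uint8))
for i in np.argsort(-st[1:,4])[:4]+1: print(st[i],np.nanmin(W[l==i],0).round(4),np.nanmax(W[l==i],0).round(4),np.nanmedian(W[l==i],0).round(4))
E
```

```text
t 28.15 tcp [5.352e-01 1.641e-01 4.000e-04] z [-0.001 -0.001 -1.   ] yang -8.66 j [-0.18  0.63 -0.3   1.97  0.32  0.59 -0.84] F [ 0.3 -0.   0.5] M [0.01 0.01 0.01] w 0.023 gf 0.0
shift cm [-0.03 -0.04 -0.06]
t 28.45 tcp [0.5353 0.1641 0.0007] z [-0.001 -0.001 -1.   ] yang -8.66 j [-0.18  0.63 -0.3   1.97  0.32  0.59 -0.84] F [-1.1  0.4  2.6] M [-0.05  0.25  0.03] w 0.0152 gf 58.6
shift cm [-0.04 -0.04 -0.03]
t 28.95 tcp [0.5397 0.1663 0.1583] z [ 0.012  0.003 -1.   ] yang -8.66 j [-0.1   0.4  -0.39  1.88  0.2   0.88 -0.74] F [ 0.8 -0.5 -0.3] M [ 0.04 -0.03 -0.02] w 0.0149 gf 58.7
shift cm [-0.41 -0.62 15.72]
t 28.95 tcp [0.5397 0.1663 0.1583] z [ 0.012  0.003 -1.   ] yang -8.66 j [-0.1   0.4  -0.39  1.88  0.2   0.88 -0.74] F [ 0.8 -0.5 -0.3] M [ 0.04 -0.03 -0.02] w 0.0149 gf 58.7
[ 234  231   58  114 2202] [-0.0552 -0.012  -0.0199] [ 0.0116  0.012  -0.0012] [-0.0073  0.0004 -0.0053]
[247 285   1   1   1] [-0.0077 -0.0069 -0.0199] [-0.0077 -0.0069 -0.0199] [-0.0077 -0.0069 -0.0199]
```

Run:
```python
from h import *
z=np.load("w8.npz");W=cloud("wrist",z["d"],np.eye(4));d=z["d"]
for r in range(236,384,10):
    row=W[r];k=(abs(row[:,1])<.012)&(row[:,2]>-.02)&(row[:,2]<.012)
    if k.sum()>1:
        q=row[k];g=q[q[:,2]<np.nanmin(q[:,2])+.005];print(r,k.sum(),"y",q[:,1].min().round(4),q[:,1].max().round(4),"x,z",np.median(q[:,0]).round(4),np.median(q[:,2]).round(4),q[:,2].min().round(4))
```

```text
236 23 y -0.012 0.0119 x,z 0.0108 -0.0098 -0.0111
246 43 y -0.0119 0.0117 x,z 0.0038 -0.0054 -0.0199
256 30 y -0.0068 0.0082 x,z -0.0012 -0.0056 -0.0171
266 36 y -0.0068 0.0082 x,z -0.0069 -0.0049 -0.0189
276 16 y -0.0068 0.0082 x,z -0.0119 -0.0056 -0.0198
286 13 y -0.0025 0.0034 x,z -0.0177 -0.0051 -0.0059
296 13 y -0.0025 0.0034 x,z -0.0233 -0.0052 -0.0067
306 12 y -0.0026 0.0029 x,z -0.0295 -0.0047 -0.0061
316 12 y -0.0026 0.003 x,z -0.0352 -0.005 -0.0056
326 12 y -0.0027 0.003 x,z -0.0415 -0.0049 -0.0058
336 12 y -0.0027 0.003 x,z -0.0478 -0.005 -0.006
```

```bash
python3 -c "
from h import *
aim([.581,-.0105,.1503],Rd)"
```

```text
t 29.0 tcp [0.538  0.1653 0.1551] z [ 0.007  0.002 -1.   ] yang -8.67 j [-0.1   0.41 -0.39  1.88  0.2   0.88 -0.74] F [ 0.  -0.1 -0.2] M [-0.02  0.03 -0.04] w 0.0148 gf 58.7
shift cm [-16.73   6.9    0.48]
turn [ 0.007 -0.003  0.002]
```

```bash
python3 -m crank '[[[-3.4,1.4,0],[0,0,0]],[[-3.4,1.4,0],[0,0,0]],[[-3.4,1.4,0],[0,0,0]],[[-3.3,1.4,0],[0,0,0]],[[-3.3,1.3,0],[0,0,0]]]'  >/dev/null
python3 -m crank '[[[0,0,0],[0,0,0]],[[0,0,0],[0,0,0]],[[0,0,0],[0,0,0]],[[0,0,0],[0,0,0]]]' >/dev/null
cat > meas.py <<'E'
from h import *
import sys
T=show([.581,-.0105,.1503]);p,d=optics.grab_frame("wrist");np.savez(sys.argv[1]+".npz",p=p,d=d,T=T);cv2.imwrite("pics/%s.png"%sys.argv[1],p[:,:,::-1])
W=cloud("wrist",d,np.eye(4));Ww=cloud("wrist",d,T);c=np.array([.559,-.1523])
D=Ww[...,:2]-c;h=np.nan_to_num(Ww[...,2]);r=np.hypot(D[...,0],D[...,1])
s=(h>.112)&(h<.126)&(np.abs(r-.052)<.012);n,l,st,_=cv2.connectedComponentsWithStats(s.astype(np.uint8))
S=np.array([np.median(W[l==i],0) for i in range(1,n) if st[i,4]>30]);Sw=np.array([np.median(Ww[l==i],0) for i in range(1,n) if st[i,4]>30]);print("studs tool\n",(S*1000).round(1),"world mean",Sw.mean(0).round(4))
s=(h>.162)&(h<.172)&(r<.02)
if s.sum(): print("axle top tool",(np.mean(W[s],0)*1000).round(1),"med z",np.median(W[s][:,2])*1000,s.sum())
for x0 in range(-80,-15,8):
    k=(abs(W[...,0]-x0/1000)<.004)&(abs(W[...,1])<.006)&(W[...,2]<-.001)&(W[...,2]>-.011)
    if k.sum()>5: print("pin",x0,"y",(W[k][:,1].min()*1000).round(1),(W[k][:,1].max()*1000).round(1),"ztop",(np.median(W[k][:,2])*1000).round(1))
E
python3 meas.py w9
```

```text
t 29.9 tcp [ 0.5779 -0.0104  0.1505] z [-0.001 -0.    -1.   ] yang -8.51 j [ 0.17  0.43 -0.33  1.85  0.18  0.89 -0.39] F [-0.3 -0.2 -0.4] M [-0.    0.07 -0.03] w 0.0148 gf 58.7
shift cm [0.04 0.31 0.02]
studs tool
 [[-86.    6.3  35.8]] world mean [ 0.5713 -0.0965  0.1147]
pin -56 y -2.8 3.1 ztop -4.3
pin -48 y -2.7 3.0 ztop -4.9
pin -40 y -2.7 3.0 ztop -5.0
pin -32 y -2.6 3.4 ztop -4.9
pin -24 y -2.6 3.4 ztop -4.9
pin -16 y -2.5 3.4 ztop -5.0
```

```bash
python3 -m crank '[[[0,0.25,0],[0,0,0]],[[0,0,0],[0,0,0]],[[0,0,0],[0,0,0]]]' >/dev/null
for i in 1 2 3 4 5 6; do python3 -m crank '[[[0,0,0],[0,0,0]]]' | grep tcp; done
python3 - <<'E'
from h import *
T=show([.581,-.0105,.1503]);p,d=optics.grab_frame("top");np.savez("t2.npz",p=p,d=d);p2,d2=optics.grab_frame("side");np.savez("s2.npz",p=p2,d=d2)
a=np.array([.153,.988,0]);C=np.array([.559,-.1523,.1525])
print("top",proj("top",[C,C+.06*a,C+.13*a,C+.14*a]),"\nside",proj("side",[C,C+.06*a,C+.13*a]))
u,v=proj("top",[C+.05*a])[0].astype(int);A=cv2.resize(p[v-40:v+40,u-70:u+50,::-1],(600,400),interpolation=cv2.INTER_CUBIC)
u2,v2=proj("side",[C+.05*a])[0].astype(int);B=cv2.resize(p2[v2-40:v2+40,u2-60:u2+60,::-1],(600,400),interpolation=cv2.INTER_CUBIC)
cv2.imwrite("pics/t2.png",np.vstack([A,B]));print(u,v,u2,v2)
E
```

```text
tcp_pos: [0.5808, -0.0125, 0.1508]
tcp_pos: [0.5808, -0.0126, 0.1508]
tcp_pos: [0.5808, -0.0126, 0.1508]
tcp_pos: [0.5808, -0.0126, 0.1508]
tcp_pos: [0.5808, -0.0126, 0.1508]
tcp_pos: [0.5808, -0.0126, 0.1508]
t 30.85 tcp [ 0.5808 -0.0126  0.1508] z [-0.001 -0.001 -1.   ] yang -8.66 j [ 0.17  0.43 -0.33  1.84  0.18  0.89 -0.39] F [-0.7 -0.1 -0.5] M [ 0.01  0.01 -0.01] w 0.0146 gf 58.7
shift cm [ 0.21 -0.02  0.05]
top [[341.21848096 199.18436112]
 [314.018603   194.39847269]
 [282.29210861 188.81964837]
 [277.76487298 188.02388104]] 
side [[248.82818654 142.6896714 ]
 [244.96302194 155.1781411 ]
 [240.02907154 171.12992341]]
318 195 245 153
```

```bash
S='python3 -c "from h import *;show([.559+.0335*.153,-.1523+.0335*.988,.1503])"'
python3 -m crank '[[[-1.5,-0.04,0.05],[0,0,0]],[[-1.5,0,0],[0,0,0]],[[0,0,0],[0,0,0]],[[0,0,0],[0,0,0]]]' >/dev/null; eval $S
python3 -m crank '[[[-0.5,0,0],[0,0,0]],[[-0.5,0,0],[0,0,0]],[[-0.5,0,0],[0,0,0]],[[0,0,0],[0,0,0]]]' >/dev/null; eval $S
python3 -m crank '[[[-0.4,0,0],[0,0,0]],[[-0.4,0,0],[0,0,0]],[[-0.4,0,0],[0,0,0]],[[0,0,0],[0,0,0]]]' >/dev/null; eval $S
```

```text
t 31.35 tcp [ 0.5758 -0.0434  0.1503] z [-0.001 -0.001 -1.   ] yang -8.78 j [ 0.22  0.43 -0.32  1.85  0.17  0.89 -0.34] F [-0.8 -0.6 -0.4] M [ 0.03 -0.02  0.01] w 0.0147 gf 58.7
shift cm [-7.67  0.    0.01]
t 31.75 tcp [ 0.5735 -0.0581  0.1502] z [-0.001 -0.001 -1.   ] yang -8.72 j [ 0.24  0.43 -0.32  1.85  0.17  0.89 -0.31] F [-1.4  0.1 -0.3] M [0.05 0.01 0.02] w 0.0149 gf 58.7
shift cm [-6.18 -0.    0.  ]
t 32.15 tcp [ 0.5717 -0.0698  0.1503] z [-0.001 -0.001 -1.   ] yang -8.71 j [ 0.26  0.43 -0.32  1.86  0.17  0.89 -0.29] F [0.5 0.7 0.5] M [ 0.04  0.02 -0.08] w 0.0151 gf 58.7
shift cm [-5. -0.  0.]
```

```bash
S='python3 -c "from h import *;show([.559+.0335*.153,-.1523+.0335*.988,.1503])"'
python3 -m crank '[[[-0.7,0,0],[0,0,0]],[[-0.7,0,0],[0,0,0]],[[-0.6,0,0],[0,0,0]],[[0,0,0],[0,0,0]]]' >/dev/null; eval $S
python3 -m crank '[[[-0.7,0,0],[0,0,0]],[[-0.7,0,0],[0,0,0]],[[-0.6,0,0],[0,0,0]],[[0,0,0],[0,0,0]]]' >/dev/null; eval $S
python3 -m crank '[[[-0.3,0,0],[0,0,0]],[[-0.3,0,0],[0,0,0]],[[0,0,0],[0,0,0]],[[0,0,0],[0,0,0]]]' >/dev/null; eval $S
```

```text
t 32.55 tcp [ 0.5686 -0.0903  0.1503] z [-0.001 -0.002 -1.   ] yang -8.77 j [ 0.29  0.43 -0.31  1.86  0.17  0.89 -0.25] F [ 0.2  0.4 -0.1] M [ 0.04 -0.01  0.06] w 0.0148 gf 58.7
shift cm [-2.92  0.    0.  ]
t 32.95 tcp [ 0.5656 -0.1099  0.1503] z [-0.001 -0.002 -1.   ] yang -8.76 j [ 0.32  0.43 -0.31  1.86  0.16  0.89 -0.22] F [-0.2  0.3 -0.5] M [-0.    0.02  0.03] w 0.0146 gf 58.7
shift cm [-0.94 -0.    0.  ]
t 33.35 tcp [ 0.565  -0.1142  0.1504] z [-0.001 -0.001 -1.   ] yang -8.65 j [ 0.33  0.43 -0.31  1.86  0.16  0.89 -0.2 ] F [-0.2  0.2 -0.1] M [ 0.02 -0.   -0.02] w 0.0147 gf 58.7
shift cm [-0.5  -0.01  0.01]
```

```bash
S='python3 -c "from h import *;show([.559+.0335*.153,-.1523+.0335*.988,.1503])"'
python3 -m crank '[[[-0.2,0,0],[0,0,0]],[[-0.1,0,0],[0,0,0]],[[0,0,0],[0,0,0]]]' >/dev/null; eval $S
python3 -m crank '[[[-0.1,0,0],[0,0,0]],[[0,0,0],[0,0,0]]]' >/dev/null; eval $S
python3 -m crank '[[[-0.1,0,0],[0,0,0]],[[0,0,0],[0,0,0]]]' >/dev/null; eval $S
```

```text
t 33.65 tcp [ 0.5645 -0.1175  0.1504] z [-0.001 -0.001 -1.   ] yang -8.67 j [ 0.34  0.43 -0.31  1.85  0.16  0.89 -0.2 ] F [-0.8  0.3 -1.1] M [-0.03 -0.    0.05] w 0.0148 gf 58.7
shift cm [-0.17 -0.01  0.01]
t 33.85 tcp [ 0.5643 -0.1184  0.1504] z [-0.001 -0.001 -1.   ] yang -8.66 j [ 0.34  0.43 -0.31  1.85  0.16  0.89 -0.2 ] F [ 0.  -0.1  0.3] M [-0.01  0.03  0.02] w 0.0151 gf 58.7
shift cm [-0.08 -0.01  0.01]
t 34.05 tcp [ 0.5641 -0.1194  0.1504] z [-0.001 -0.001 -1.   ] yang -8.66 j [ 0.34  0.43 -0.31  1.85  0.16  0.89 -0.2 ] F [ 0.3 -0.3 -1. ] M [ 0.05  0.   -0.04] w 0.015 gf 58.7
shift cm [ 0.02 -0.    0.01]
```

```bash
S='python3 -c "from h import *;show([.559+.0335*.153,-.1523+.0335*.988,.1503])"'
python3 -m crank '[[[-0.08,0,0],[0,0,0]],[[0,0,0],[0,0,0]]]' >/dev/null; eval $S
python3 -m crank '[[[-0.08,0,0],[0,0,0]],[[0,0,0],[0,0,0]]]' >/dev/null; eval $S
python3 -m crank '[[[-0.08,0,0],[0,0,0]],[[0,0,0],[0,0,0]]]' >/dev/null; eval $S
```

```text
t 34.25 tcp [ 0.5641 -0.1196  0.1504] z [-0.001 -0.    -1.   ] yang -8.64 j [ 0.34  0.43 -0.31  1.85  0.16  0.89 -0.19] F [0.5 0.7 0.2] M [ 0.25  0.01 -0.02] w 0.0149 gf 58.8
shift cm [ 0.04 -0.01  0.01]
t 34.45 tcp [ 0.5641 -0.1199  0.1504] z [-0.  0. -1.] yang -8.61 j [ 0.34  0.43 -0.31  1.85  0.16  0.89 -0.19] F [ 0.9  3.3 -0.2] M [ 0.86 -0.14  0.02] w 0.0148 gf 58.8
shift cm [ 0.07 -0.01  0.01]
t 34.65 tcp [ 0.5641 -0.12    0.1504] z [-0.     0.001 -1.   ] yang -8.58 j [ 0.34  0.43 -0.31  1.85  0.16  0.89 -0.19] F [1.  6.  0.3] M [ 1.25 -0.11  0.  ] w 0.0148 gf 58.8
shift cm [ 0.08 -0.01  0.01]
```

```bash
S='python3 -c "from h import *;show()"'
python3 -m crank '[[[-0.05,0,0],[0,0,0]],[[0,0,0],[0,0,0]]]' >/dev/null; eval $S
python3 -m crank '[[[0,0,0],[0,0,0]],[[0,0,0],[0,0,0]],[[0,0,0],[0,0,0]],[[0,0,0],[0,0,0]]]' 3.5 >/dev/null; eval $S
python3 -m crank '[[[0,0,-1],[0,0,0]],[[0,0,-3],[0,0,0]],[[0,0,-5],[0,0,0]],[[-1,0,-5],[0,0,0]],[[-2,0,-3],[0,0,0]]]' >/dev/null
python3 -m crank '[[[0,0,0],[0,0,0]],[[0,0,0],[0,0,0]],[[0,0,0],[0,0,0]]]' >/dev/null
python3 - <<'E'
from h import *
T=show();p,d=optics.grab_frame("wrist");np.savez("wf.npz",p=p,d=d,T=T)
C=np.array([.559,-.1523,.1525]);u,v=proj("wrist",[C],T)[0].astype(int)
a=np.array([.153,.988,0]);print(u,v,proj("wrist",[C+.02*a,C+.038*a,C-.05*a],T))
u=np.clip(u,80,432);v=np.clip(v,80,304);A=cv2.resize(p[v-80:v+80,u-80:u+80,::-1],(600,600),interpolation=cv2.INTER_CUBIC);cv2.imwrite("pics/wf.png",A)
W=cloud("wrist",d,T);L=(W-C)@np.array([a,[.988,-.153,0],[0,0,1]]).T
m=(abs(L[...,1])<.013)&(abs(L[...,2])<.008)
for x0 in range(-56,44,6):
    k=m&(abs(L[...,0]-x0/1000)<.003)
    if k.sum()>3: print(x0,k.sum(),"lat",(L[k][:,1].min()*1000).round(1),(L[k][:,1].max()*1000).round(1),"ztop",(np.percentile(L[k][:,2],80)*1000).round(1))
e=L[m&(L[...,0]>.022)&(L[...,0]<.06)];e2=L[m&(L[...,0]<-.028)];print("eye far end",e[:,0].max() if len(e) else None,"tip",e2[:,0].min() if len(e2) else None)
E
```

```text
t 34.85 tcp [ 0.5641 -0.1201  0.1504] z [-0.     0.001 -1.   ] yang -8.56 j [ 0.34  0.43 -0.31  1.85  0.16  0.89 -0.19] F [-0.1  6.7  0.7] M [ 1.48 -0.14  0.04] w 0.0152 gf 58.8
t 35.25 tcp [ 0.5637 -0.1229  0.1504] z [-0.001 -0.002 -1.   ] yang -8.7 j [ 0.34  0.43 -0.3   1.85  0.16  0.89 -0.19] F [-0.6 -1.3 -0.1] M [ 0.02 -0.02 -0.04] w 0.035 gf 0.0
t 36.05 tcp [ 0.5587 -0.1508  0.3184] z [-0.003 -0.    -1.   ] yang -8.62 j [ 0.41  0.27 -0.31  1.66  0.09  1.22 -0.07] F [ 0.2  1.3 -1.2] M [0.07 0.   0.02] w 0.0348 gf 0.0
264 171 [[264.96071232 151.31765266]
 [265.0288495  132.27732785]
 [264.71419759 220.17208763]]
-50 9 lat -1.7 3.3 ztop 2.2
-44 34 lat -1.7 3.3 ztop 2.3
-38 36 lat -1.8 3.3 ztop 2.0
-32 34 lat -1.8 3.2 ztop 2.3
-26 48 lat -12.8 12.2 ztop 2.1
-20 81 lat -12.8 12.2 ztop 4.8
-14 56 lat -12.7 12.7 ztop 5.8
10 31 lat -12.6 12.8 ztop 6.0
16 175 lat -12.6 12.6 ztop 5.3
22 157 lat -12.5 12.6 ztop 1.9
28 97 lat -7.6 9.5 ztop 2.1
34 92 lat -7.5 8.5 ztop 2.1
40 6 lat -1.9 2.8 ztop 0.1
eye far end 0.03740271187750532 tip -0.13360933935192637
```

View pics/wf.png

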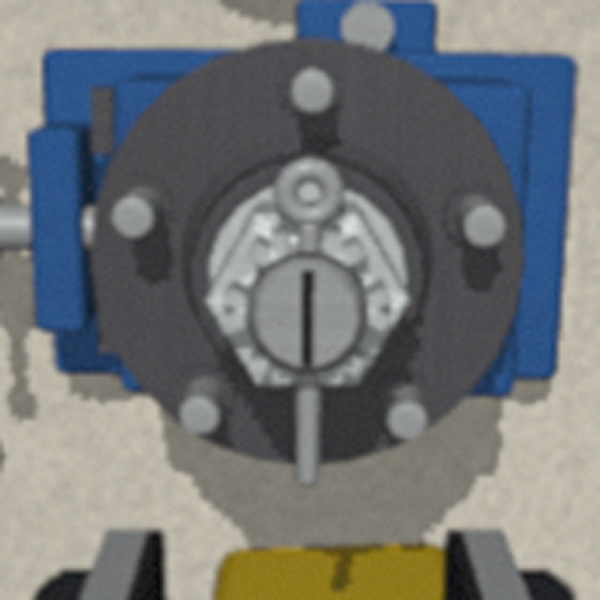

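The pin goes right through: eye at (310,190) against the crown, legs out at (308,430) on the oil side, in line with the groove. Measured from the hole centre, the eye end is at about +38 mm and the tip about -50 mm, so it is home. Handing in.

```bash
python3 -c "
from bench import r
print(r.hand_in())"
```

```text
the job is handed in; nothing more can be done
None
```

I ran the nut down to the washer and backed it off to the first slot alignment. The long split pin is fully home through nut and axle with its eye against the crown. I let go of it, handed the job in after about 36 s of robot time, and got no verdict back.

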